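Draw a gauging carriage home with its cam lock

TASK

Push the blue-topped carriage gently along its rails until you feel its bolt head meet the cam inside the grey housing. Then take the orange driver out of its stand, seat its blade in the brass cam slot and turn the cam clockwise until it has grabbed the bolt and clamped the carriage firmly on the rubber pads; stop when it is snug, do not force it. Put the driver back upright in its stand and disturb nothing else.

Things in the scene. Friction and masses are not known exactly. Their poses are not given: they have to be found in the camera images.
- fixture: Fixed dark steel slab 165x110x8 mm with a grey cam housing at its far end. Origin on the cam's axis at the slab's underside (bench). x runs along the rails from carriage to housing, z up. Slab x -125 to 40 mm; rails y +-41 to +-49, top z 18, x -122 to -32; housing 60x70 mm about the origin, top z 50 with a 38 mm round opening over the cam, front face at x -30 mm.
- pad_plane (a point): On the fixture at x -34 mm, y 0, 28 mm above the bench, axes as the fixture's: plane of the faces of two sprung rubber pads (14 mm round, y +-25 mm) that stand 4 mm out of the housing's front. Together they yield about 1 mm per 40 N.
- carriage: Loose aluminium block with two blue ribs, 40 (along rails) x 80 x 42 mm, 0.3 to 0.55 kg, on the slab between the rails (1 mm play each side); slides with about 1 N. Origin: centre of underside, 8 mm above the bench; x towards the housing. Plain back face at x -20 mm. Starts 20 to 31 mm short of the pads. A bolt sticks out of its front, 20 mm above its underside.
- carriage_face (a point): Centre of the carriage's front face (carriage x +20, z +20 mm). The bolt's upright hammer head, 8 mm thick, stands 21.5 to 24.5 mm before it; how far differs from run to run and cannot be read. Pushed home, the head stops hard on a lobe in the cam's mouth, 13 mm before the cam's axis, with this face still about 0.5 to 3.5 mm short of the pads.
- cam: Cam lock disc, upright axis; origin as the fixture's; x along the slot, z up, turns with the slot; yaw relative to the fixture within 0.05 rad at the start, its mouth (red dot) then facing the bolt. Turned clockwise from above (yaw falls) it runs free against 0.15 N m to about 0.45 rad, then draws the bolt head in, 7 mm per rad, if that was home. Stays where it is left.
- cam_slot (a point): Middle of the slot's mouth, top of the brass boss (26x22 mm), 48 mm above the fixture's underside; x along the slot: 17x6 mm, 7 mm deep, 1.5 mm bevel. The cam gets tight somewhere from 0.5 to 1.1 rad, within about 0.1 rad. Driver torque is about 0.15 N m + 0.009 m x pull. Snug is 15 to 35 N (0.29 to 0.47 N m, best 0.37; some relaxes). Over 45 N between cam and bolt damages it.
- driver: Loose flat-blade screwdriver, 0.12 kg, 110 mm long. Origin: middle of the blade's tip; z along the shaft to the handle (up as it stands), x along the blade's width. Blade 14 mm wide, 4.2 thick, 11 long; round shaft of 10 mm to z 45 mm; orange flat-sided handle 32 (x) x 26 (y) mm from z 45 to 110 mm: grip it across the 26 mm.
- stand: Fixed grey block 56x56x48 mm with an upright square hole of 18 mm from top to bottom (2 mm bevel). Origin: centre of its underside, z up. The driver stands in it blade down, its handle resting on the block's top, its tip 3 mm above the stand's origin.
- parts_bin: Bystander: blue bin with small caps, 68 x 96 x 47 mm, on the bench; origin at the centre of its underside.
- ring_gauge: Bystander: steel ring gauge, 46 mm across, 14 mm high.
- setting_master: Bystander: stepped steel cylinder, 30 mm across, 43 mm high.
- tape_roll: Bystander: brown roll of tape lying flat, 66 mm across, 18 mm high.
There are look-alikes about, which are no part of the job. Leave any green or purple look-alike of the stand alone.

How it is judged:
On the way, in this order (a step that is already met when the one before it is completed fails the run):
1. the carriage has been pushed in until its bolt head is in the cam, without the driver on the cam (x of carriage_face in the frame of pad_plane above -0.0055 m and contact force between driver and cam below 0.1 N), for 0.1 s.
2. the cam, turned with the driver, pulls the bolt and holds the carriage on the pads (contact force between carriage and cam above 8 N and contact force between driver and cam above 1 N and x of carriage_face in the frame of pad_plane above -0.001 m), for 0.1 s.
At the end, for the whole second after the job is handed in: The carriage is on the rubber pads (face within 1 mm of their free plane or beyond), held by the cam with over 8 N on its bolt head; the driver stands at rest in its stand, tip within 12 mm of its axis and less than 12 mm above its underside, tilted under 0.15 rad (contact force between carriage and cam above 8 N and x of carriage_face in the frame of pad_plane above -0.001 m and z of driver in the frame of stand below 0.012 m and horizontal distance between driver and stand below 0.012 m and angle between driver's own z axis and vertical below 0.15 rad and linear speed of each of driver, carriage below 0.02 m/s); the robot touches nothing.
It fails at once if more than 45 N between the cam and the carriage's bolt (rammed or overtightened) (contact force between carriage and cam above 45 N).
It fails at once if the cam touched by the robot itself instead of the driver (contact force between the arm and cam above 1 N).
It fails at once if a bystander moved by more than 20 mm (distance of any of parts_bin, ring_gauge, setting_master, tape_roll from where it was at the start of the episode above 0.02 m).
It also fails if it takes over 72 s, if anything falls off the work surface, if the arm or the gripper's body presses on something with over 40 N, if the wrist force passes 120 N, or if a joint passes its speed limit or range.

ROBOT

A 6-joint arm with a two-finger parallel gripper is mounted at the origin on a cart in front of the work surface, level with it; the furniture and walls round the work are solid. World frame = base frame: x ahead of the robot, y to its left, z up, the work surface at z = 0. Lengths are in m, angles in rad, forces in N, time in s.
With the tool pointing down it reaches from about 0.3 to 0.875 m from the base axis. Payload 6.4 kg.
Tool frame: the origin (TCP) lies at the very end of the fingers, on their centre line; the grasp point (between the pads) lies 19 mm behind it (ctrl.tcp_to_grasp is the distance from the TCP to the grasp point, in m); z points along the fingers, y is the direction in which the jaws open and shut (so a half turn about z gives the same grasp; the last joint's range is limited). The gripper opens to 85 mm and grips with 20 to 120 N. Pads are 22 mm wide; open, the fingers measure 114 mm over their backs; the gripper's body (76 mm by 85 mm) begins 54 mm behind the grasp point. The pads swing forward as they close: fully open they stand 13 mm farther back than shut.
Start: joints at [1.091, 0.181, 1.607, -0, 1.354, -0.206], TCP at [0.155, 0.554, 0.231] pointing down, gripper open.
Joint ranges: [-2.99, 2.99], [-0.89, 2.07], [0.3, 2.58], [-1.14, 4.28], [0, 2.63], [-3.12, 3.12]. Speed limits (rad/s): [2.57, 2.57, 3.01, 3.14, 3.14, 3.14].

INTERFACE

Orientations are given as a unit quaternion [w, x, y, z].
In Python, from bench import ctrl gives the robot as it stands. The module is installed in compiled form; this text tells all that it offers.
- The arm moves only by the tool drive_tool, never from a script. Its argument "deltas" is a list of rows, each an object with "slide": the shift along the tool's x, y, z as a fraction of full scale, a list of three; "delta_rot": the turn, a rotation vector about the tool's x, y, z as a fraction of full scale, a list of three; "hand": the opening, from 0 (shut) to 1 (fully open). In form: [{"slide": [tx, ty, tz], "delta_rot": [wx, wy, wz], "hand": hand}, ...]. A call has exactly 5 rows; each row shifts and turns the commanded pose from where the row before left it, along the tool's axes as they then stand; what a row does not reach is not made up. Full scale, the value 1, is 50 mm for a shift and 180 degrees for a turn. A row lasts 1/8 s, in which the tool goes at most 62.5 mm and 10.7 degrees, less where a joint would pass 70% of its speed; a pose out of reach is approached as far as the arm can. A call with a number of a shift or a turn outside -1 to 1 is refused whole. A call with a gripper value outside its range is refused whole. The fingers move at their own pace and stop on an object; the grip force is fixed at half the most. Time passes only in rows, so rows that do not move let the fingers close, or fill a call up. It gives the time, the measured TCP pose, the force and the opening at its end, in the units of the state.
- ctrl.get_obs(): the state, without advancing time (a new reading comes with each control period).
- ctrl.camera(name): name is "scene" or "top"; returns a dict with "frame" (384x512x3 uint8, red, green, blue), "mtx" (3x3 intrinsics, pixels), "R" (3x3) and "t" (3): a world point X has camera coordinates R X + t. Camera axes: x right, y down, z forward; pixel columns grow to the right and rows downward; lengths in m; the calibration is good to about 2 mm. A picture is of the moment at which its call begins. There is no depth.
- ctrl.hand_in(): hands the job in, once; it reports no verdict.
The state is a dict: "time_s": time; "q": joint angles; "dq": joint speeds; "joint_efforts": joint torques, N m; "eef_pos": TCP position; "eef_rot": TCP orientation; "wrist_force": force on the tool from outside, world axes, zero at the start; "torque": the same for the moment, N m; "opening": opening from 0.0 (shut) to 1.0 (fully open).
Only numpy, scipy, OpenCV 4.12 (cv2) and the standard library are available. Lean on these libraries where they do the work, as an engineer would, in place of code of your own. Each camera call takes 0.05 s, during which the arm holds its last target.

## Working session

There is one attempt and no reset: what is moved stays moved. The work goes in short steps, Python scripts to look and compute and a tool call to move; the robot and the scene stay as the last step left them, time stands still between calls to the robot, and variables do not carry over. Pictures are saved under pics/ and viewed, and the job is handed in when it is done.

Besides the shell and the picture viewer there is one more tool, called as name(argument=value, ...) on one line, values as JSON. drive_tool: Moves the arm, as the interface text tells. Its arguments: {"type":"object","properties":{"deltas":{"type":"array","items":{"type":"object","properties":{"slide":{"type":"array","items":{"type":"number"}},"delta_rot":{"type":"array","items":{"type":"number"}},"hand":{"type":"number"}}}}},"required":["deltas"]}

```bash
mkdir -p pics; ls
python3 - <<'E'
from bench import ctrl
import cv2,pickle
o=ctrl.get_obs()
for k,v in o.items(): print(k,v)
print(ctrl.tcp_to_grasp)
for n in("scene","top"):
    c=ctrl.camera(n); cv2.imwrite(f"pics/{n}0.png",cv2.resize(c["frame"][:,:,::-1],None,fx=1.5,fy=1.5,interpolation=cv2.INTER_CUBIC))
    pickle.dump(c,open(f"{n}0.pkl","wb")); print(n,c["mtx"],c["R"],c["t"])
E
```

```text
pics
time_s 0.0
q [ 1.09069871e+00  1.81559847e-01  1.60800376e+00 -6.97219405e-06
  1.35380941e+00 -2.06310849e-01]
dq [-0.00036357 -0.00010644 -0.00077872 -0.00153653 -0.000382   -0.00243285]
joint_efforts [ 2.21932605e-04 -4.44864893e+01 -3.51342988e+01 -2.29136390e-05
  9.12600924e-03  2.47435429e-05]
eef_pos [0.1551972  0.55308271 0.23037564]
eef_rot [-2.96346000e-04  1.36465426e-01  9.90644434e-01 -8.39411486e-04]
wrist_force [ 0.9574919   0.68212867 -0.09348987]
torque [ 0.02044848 -0.01345152 -0.05111888]
opening 0.9969982741177381
0.0187
scene [[426.38794743   0.         252.01671225]
 [  0.         426.38794743 200.09252963]
 [  0.           0.           1.        ]] [[-0.9304334   0.36643063  0.00472054]
 [ 0.31812995  0.81404913 -0.48591907]
 [-0.18189838 -0.45061359 -0.87399106]] [ 0.45410174 -0.13346435  1.25836806]
top [[442.48949571   0.         255.16301971]
 [  0.         442.48949571 190.8306689 ]
 [  0.           0.           1.        ]] [[-2.63298062e-03 -9.99913219e-01  1.29081790e-02]
 [-9.88712317e-01  6.69351613e-04 -1.49824917e-01]
 [ 1.49803275e-01 -1.31569616e-02 -9.88628279e-01]] [-0.00914165  0.52846931  1.12903168]
```

View pics/scene0.png

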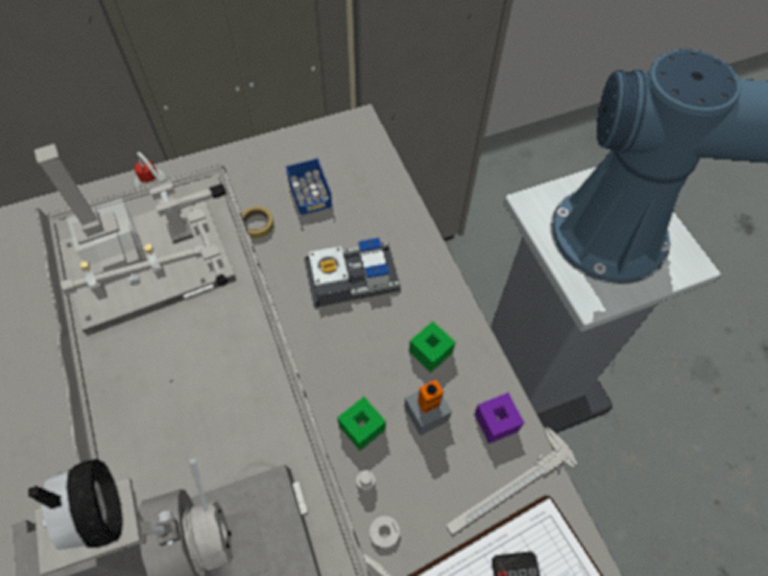

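View pics/top0.png

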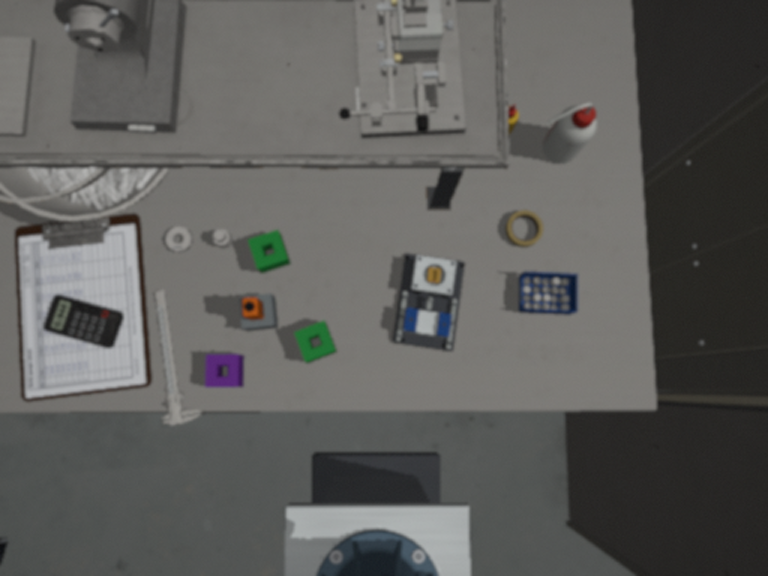

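Run:
```python
import cv2,pickle
def crop(n,x0,y0,w,h,f,out):
    im=pickle.load(open(f"{n}0.pkl","rb"))["frame"][y0:y0+h,x0:x0+w,::-1]
    cv2.imwrite(out,cv2.resize(im,None,fx=f,fy=f,interpolation=cv2.INTER_CUBIC))
crop("top",255,160,64,80,7,"pics/ct_fix.png")
crop("scene",195,150,80,60,10,"pics/cs_fix.png")
crop("top",150,180,50,50,10,"pics/ct_drv.png")
crop("scene",260,245,50,50,10,"pics/cs_drv.png")
```

```text
(no output)
```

View pics/ct_fix.png

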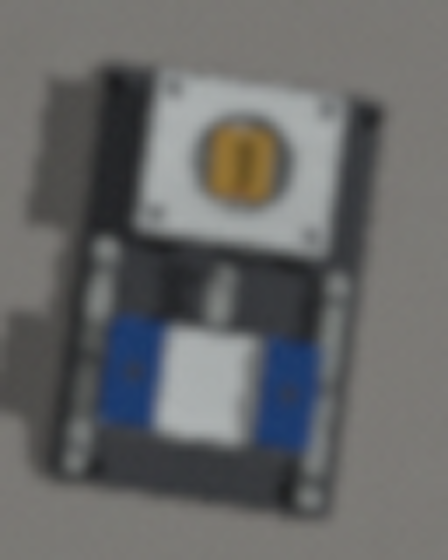

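View pics/cs_fix.png

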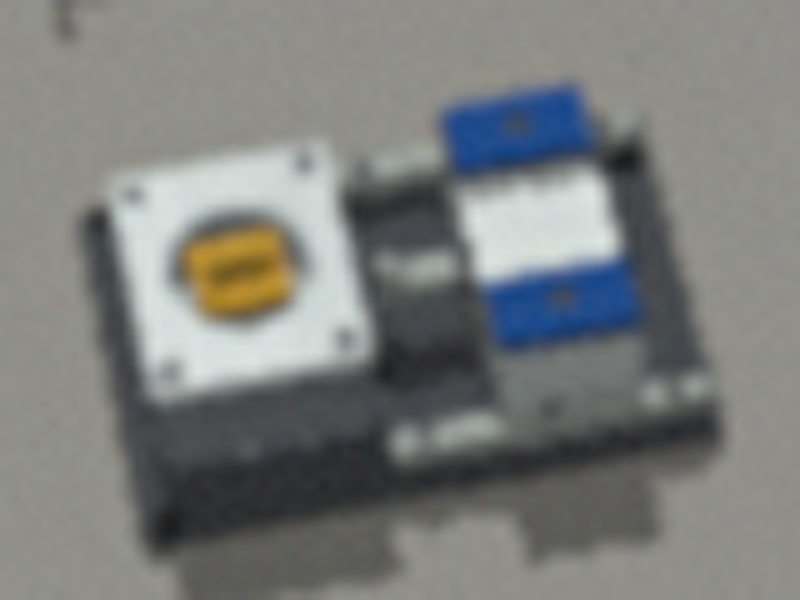

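View pics/ct_drv.png

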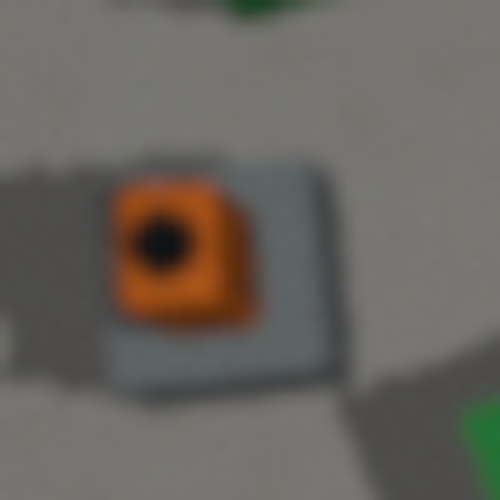

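View pics/cs_drv.png

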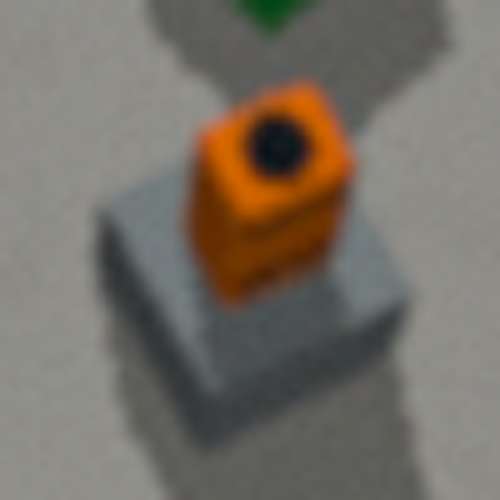

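```bash
cat > h.py <<'E'
import cv2,pickle,numpy as np
from scipy.optimize import least_squares
C={n:pickle.load(open(f"{n}0.pkl","rb")) for n in("scene","top")}
def proj(n,X):
    c=C[n]; Y=np.atleast_2d(X)@c["R"].T+c["t"]; p=Y@c["mtx"].T; return p[:,:2]/p[:,2:]
def un(o,f,pts): return (np.array(pts,float)+.5)/f-.5+np.array(o)
def world(pose,P):
    x,y,a=pose; c,s=np.cos(a),np.sin(a); P=np.atleast_2d(P); return np.c_[x+c*P[:,0]-s*P[:,1],y+s*P[:,0]+c*P[:,1],P[:,2]]
def fit(obs,x0):
    f=lambda p:np.concatenate([(proj(n,world(p,np.array(P)/1e3))-px).ravel() for n,P,px in obs])
    r=least_squares(f,x0,loss="soft_l1"); return r.x,np.abs(r.fun).reshape(-1,2).round(1)
def ray(n,px,z):
    c=C[n]; d=c["R"].T@np.linalg.inv(c["mtx"])@np.array([*px,1]); o=-c["R"].T@c["t"]; return o+d*(z-o[2])/d[2]
E
python3 - <<'E'
from h import *
T=lambda p:un((255,160),7,p); S=lambda p:un((195,150),10,p)
H=[[30,35,50],[30,-35,50],[-30,35,50],[-30,-35,50]]
ot=("top",H+[[40,55,8],[40,-55,8],[-125,55,8],[-125,-55,8]],T([[158,68],[350,98],[135,236],[330,258],[103,62],[383,103],[52,475],[328,518]]))
os=("scene",[H[1],H[3],H[2],H[0]]+[[40,-55,8],[-125,55,8],[-125,-55,8],[40,55,0]],S([[108,190],[325,140],[372,360],[150,400],[88,210],[715,420],[640,125],[155,550]]))
for o in([ot],[os],[ot,os]):
    p,r=fit(o,[.6,-.1,-.15]); print(p,r.mean(),r.max())
fx=p
# carriage: rib top corners z=50: find along x
# brass centroid
for n in C:
    hsv=cv2.cvtColor(C[n]["frame"],cv2.COLOR_RGB2HSV)
    cp=proj(n,world(fx,[[0,0,.048]]))[0]; 
    def seg(lo,hi,box):
        m=cv2.inRange(hsv,lo,hi); k=np.zeros_like(m); a,b,c,d=box; k[b:d,a:c]=m[b:d,a:c]; return k
    cx,cy=cp.astype(int)
    k=seg((10,120,60),(30,255,255),(cx-20,cy-20,cx+20,cy+20)); ys,xs=np.nonzero(k)
    print(n,"cam pred",cp,"brass",xs.mean(),ys.mean(),ray(n,(xs.mean(),ys.mean()),.048),len(xs))
    k=seg((105,120,50),(125,255,255),(cx-50,cy-50,cx+60,cy+60)); cnt,_,st,ce=cv2.connectedComponentsWithStats(k)
    for i in range(1,cnt):
        if st[i,4]>20:
            w=ray(n,ce[i],.05); c,s=np.cos(fx[2]),np.sin(fx[2]); d=w[:2]-fx[:2]
            print(" blue",ce[i],st[i],"fixture xy",(c*d[0]+s*d[1])*1e3,(-s*d[0]+c*d[1])*1e3)
# driver
a=un((150,180),10,[[163,243]])[0]; b=un((260,245),10,[[278,147]])[0]
print("drv",ray("top",a,.113),ray("scene",b,.113))
St=[[28,28,48],[28,-28,48],[-28,28,48],[-28,-28,48]]
st=("top",[St[1],St[3],St[2]],un((150,180),10,[[325,163],[340,378],[115,392]]))
ss=("scene",[St[1],St[0],St[2]],un((260,245),10,[[102,210],[212,390],[410,295]]))
for o in([st],[st,ss],[ss]): print("stand",*fit(o,[.5,.2,0.05]))
E
```

```text
[ 0.54800395 -0.09913586 -0.14463867] 0.51875 1.1
[ 0.54700809 -0.09923436 -0.15879948] 0.6000000000000001 1.4
[ 0.54751443 -0.0991644  -0.14977356] 0.575 1.6
scene cam pred [218.45136466 176.84331654] brass 218.49253731343285 176.61194029850745 [ 0.54716386 -0.09982614  0.048     ] 67
 blue [201.87878788 138.78787879] [199 135   7   8  33] fixture xy 22.44180935095585 -135.65406284616603
 blue [246.38554217 162.59036145] [240 159  14   8  83] fixture xy -84.0850816278653 -27.498343447902677
 blue [251.03296703 180.15384615] [244 176  15   9  91] fixture xy -83.93060628680226 31.11731636149772
top cam pred [289.04277579 183.18695049] brass 289.04411764705884 182.94117647058823 [ 0.54817061 -0.0991772   0.048     ] 68
 blue [273.16981132 212.36792453] [269 205   9  16 106] fixture xy -82.76912552457335 30.586749015135446
 blue [295.58095238 215.84761905] [292 208   8  16 105] fixture xy -83.1385224073651 -28.338540003209214
drv [0.48516703 0.21050595 0.113     ] [0.4838461  0.20890748 0.113     ]
stand [0.4840263  0.20709324 0.06859361] [[0.  0.1]
 [0.5 0.1]
 [0.4 0. ]]
stand [0.48398714 0.20822631 0.08862552] [[0.6 0.1]
 [0.7 0.3]
 [0.2 0.2]
 [0.2 1.7]
 [0.3 0.2]
 [0.3 0.3]]
stand [0.48471931 0.20942589 0.11436058] [[0.4 0.8]
 [0.  0.9]
 [0.4 0.1]]
```

```bash
cat > p.py <<'E'
import numpy as np
from scipy.spatial.transform import Rotation as Ro
from bench import ctrl
FX=np.array([.5476,-.0993]); FY=-.150
def fixpt(x,y,z): c,s=np.cos(FY),np.sin(FY); return np.array([FX[0]+c*x-s*y,FX[1]+s*x+c*y,z])
def state():
    o=ctrl.get_obs(); q=np.array(o["eef_rot"]); R=Ro.from_quat(q[[1,2,3,0]]).as_matrix(); 
    print("t",round(o["time_s"],2),"pos",np.round(o["eef_pos"],4),"yaw_y",round(np.arctan2(R[1,1],R[0,1]),4),"tilt z",np.round(R[:2,2],4),"F",np.round(o["wrist_force"],2),"M",np.round(o["torque"],3),"open",round(o["opening"],3)); return o,R
def goto(target,yaw=None):
    o,R=state(); d=np.array(target)-o["eef_pos"]; y0=np.arctan2(R[1,1],R[0,1])
    if yaw is not None:
        print("rot z frac",-(yaw-y0)/np.pi); 
        x=np.array([-np.sin(yaw),np.cos(yaw),0]); y=np.array([np.cos(yaw),np.sin(yaw),0]); 
        print("slide after rot",np.round(np.array([x@d,y@d,-d[2]])/.05,3))
    print("slide now",np.round(R.T@d/.05,3))
    yw=np.arctan2(R[1,1],R[0,1]); x=Ro.from_matrix(R)
    # levelling correction
    tgt=np.array([[-np.sin(y0 if yaw is None else yaw),np.cos(y0 if yaw is None else yaw),0],[np.cos(y0 if yaw is None else yaw),np.sin(y0 if yaw is None else yaw),0],[0,0,-1]]).T
    print("rotvec frac",np.round((x.inv()*Ro.from_matrix(tgt)).as_rotvec()/np.pi,4))
E
python3 - <<'E'
from p import *
T=fixpt(-.132,0,.12);print(T); goto(T,np.pi/2-.150)
from h import *
# handle fit: top corners z=113
t=("top",[[16,13,113],[16,-13,113],[-16,13,113],[-16,-13,113]],un((150,180),10,[[118,180],[212,178],[122,315],[215,308]]))
s=("scene",[[16,-13,113],[-16,-13,113],[-16,13,113],[16,13,113]],un((260,245),10,[[198,133],[315,85],[357,160],[238,222]]))
for o in([t],[s],[t,s]): print(*fit(o,[.484,.209,.05]))
E
```

```text
[ 0.41708222 -0.07957417  0.12      ]
t 0.1 pos [0.1552 0.5531 0.2305] yaw_y 1.297 tilt z [-0.0007 -0.0014] F [ 0.38 -0.37 -0.7 ] M [ 0.023 -0.039  0.027] open 0.998
rot z frac -0.039404932591434245
slide after rot [ -7.07  -11.729   2.209]
slide now [ -8.465 -10.763   2.223]
rotvec frac [-0.0005 -0.0001 -0.0394]
[0.48464047 0.20957385 0.04817338] [[0.6 0.3]
 [0.6 0. ]
 [0.7 0.3]
 [0.6 0.1]]
[0.48431989 0.20938951 0.05378285] [[0.9 0.5]
 [0.2 1.1]
 [0.8 1.1]
 [0.2 0.4]]
[0.48450532 0.20950556 0.05024071] [[0.5 0.4]
 [0.6 0.1]
 [0.7 0.2]
 [0.7 0. ]
 [0.9 0.4]
 [0.2 1. ]
 [0.8 1.2]
 [0.1 0.5]]
```

Candidates for the driver/stand (pixels of the 1.5x top picture):
- Orange handle in the grey block at (252,310). Chosen; the crops show orange in grey.
- Green blocks at (268,251) and (315,341), and a purple block at (224,370). Rejected as look-alikes.

The fixture is at (430,300), with its carriage towards the robot.

drive_tool(deltas=[{"slide":[0,0,0],"delta_rot":[0,0,-0.0394],"hand":0},{"slide":[-0.5,-0.84,0],"delta_rot":[0,0,0],"hand":0},{"slide":[-0.5,-0.84,0],"delta_rot":[0,0,0],"hand":0},{"slide":[-0.5,-0.84,0],"delta_rot":[0,0,0],"hand":0},{"slide":[-0.5,-0.84,0],"delta_rot":[0,0,0],"hand":0}])

```text
time_s: 0.72
eef_pos: [0.2293, 0.371, 0.2309]
eef_rot: [-0.0, 0.075, 0.997, -0.0]
wrist_force: [0.8, 0.8, -0.3]
opening: -0.002
```

drive_tool(deltas=[{"slide":[-0.5,-0.84,0],"delta_rot":[0,0,0],"hand":0},{"slide":[-0.5,-0.84,0],"delta_rot":[0,0,0],"hand":0},{"slide":[-0.5,-0.84,0],"delta_rot":[0,0,0],"hand":0},{"slide":[-0.5,-0.84,0],"delta_rot":[0,0,0],"hand":0},{"slide":[-0.5,-0.84,0],"delta_rot":[0,0,0],"hand":0}])

```text
time_s: 1.35
eef_pos: [0.3216, 0.1448, 0.2312]
eef_rot: [0.0, 0.075, 0.997, 0.0]
wrist_force: [0.0, -0.3, 0.7]
opening: -0.0
```

drive_tool(deltas=[{"slide":[-0.5,-0.84,0],"delta_rot":[0,0,0],"hand":0},{"slide":[-0.5,-0.84,0.5],"delta_rot":[0,0,0],"hand":0},{"slide":[-0.5,-0.84,0.5],"delta_rot":[0,0,0],"hand":0},{"slide":[-0.5,-0.84,0.5],"delta_rot":[0,0,0],"hand":0},{"slide":[-0.5,-0.84,0.5],"delta_rot":[0,0,0],"hand":0}])

```text
time_s: 1.98
eef_pos: [0.4139, -0.0818, 0.1304]
eef_rot: [0.0, 0.075, 0.997, 0.0]
wrist_force: [0.2, -1.0, 0.5]
opening: 0.002
```

Run:
```python
from p import *
goto(fixpt(-.132,0,.020),np.pi/2-.150)
```

```text
t 1.98 pos [ 0.4139 -0.0818  0.1304] yaw_y 1.4202 tilt z [0.0004 0.    ] F [ 0.18 -1.    0.53] M [ 0.01   0.024 -0.034] open 0.002
rot z frac -0.0001925979645538951
slide after rot [-0.056  0.053  2.209]
slide now [-0.055  0.053  2.209]
rotvec frac [ 0.      0.0001 -0.0002]
```

drive_tool(deltas=[{"slide":[-0.055,0.053,0.5],"delta_rot":[0,0,0],"hand":0},{"slide":[0,0,0.6],"delta_rot":[0,0,0],"hand":0},{"slide":[0,0,0.6],"delta_rot":[0,0,0],"hand":0},{"slide":[0,0,0.4],"delta_rot":[0,0,0],"hand":0},{"slide":[0,0,0.1],"delta_rot":[0,0,0],"hand":0}])

```text
time_s: 2.6
eef_pos: [0.4155, -0.0773, 0.0199]
eef_rot: [-0.002, 0.075, 0.997, 0.001]
wrist_force: [-0.2, -1.5, -0.3]
opening: 0.0
```

Run:
```python
from p import *
state()
import cv2
c=ctrl.camera("top"); cv2.imwrite("pics/t1.png",cv2.resize(c["frame"][150:250,230:350,::-1],None,fx=6,fy=6,interpolation=cv2.INTER_CUBIC))
```

```text
t 2.6 pos [ 0.4155 -0.0773  0.0199] yaw_y 1.4207 tilt z [-0.003   0.0015] F [-0.16 -1.5  -0.35] M [ 0.053  0.043 -0.012] open 0.0
```

View pics/t1.png

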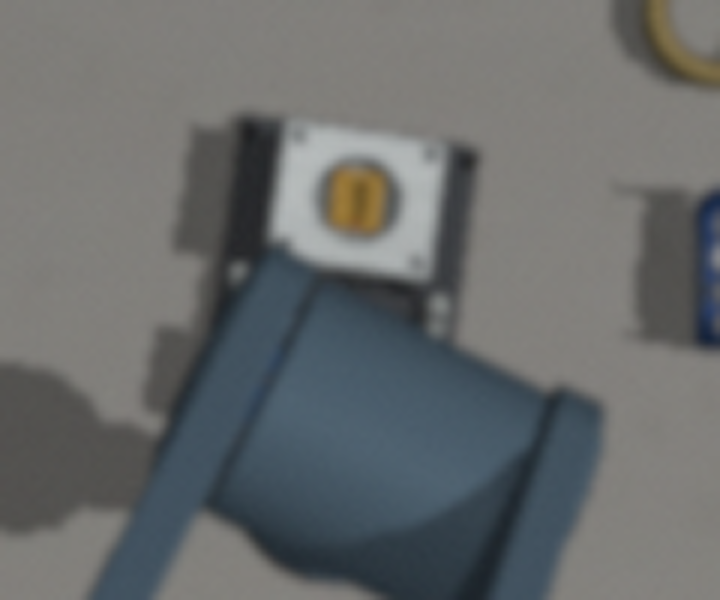

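drive_tool(deltas=[{"slide":[-0.16,0,0],"delta_rot":[0,0,0],"hand":0},{"slide":[-0.1,0,0],"delta_rot":[0,0,0],"hand":0},{"slide":[-0.08,0,0],"delta_rot":[0,0,0],"hand":0},{"slide":[-0.08,0,0],"delta_rot":[0,0,0],"hand":0},{"slide":[-0.08,0,0],"delta_rot":[0,0,0],"hand":0}])

```text
time_s: 3.28
eef_pos: [0.4414, -0.0815, 0.0212]
eef_rot: [-0.0, 0.075, 0.997, 0.0]
wrist_force: [-2.0, 0.2, 0.8]
opening: -0.004
```

drive_tool(deltas=[{"slide":[-0.06,0,0],"delta_rot":[0,0,0],"hand":0},{"slide":[-0.06,0,0],"delta_rot":[0,0,0],"hand":0},{"slide":[-0.04,0,0],"delta_rot":[0,0,0],"hand":0},{"slide":[-0.04,0,0],"delta_rot":[0,0,0],"hand":0},{"slide":[-0.0,0,0],"delta_rot":[0,0,0],"hand":0}])

```text
time_s: 3.9
eef_pos: [0.4517, -0.0832, 0.0214]
eef_rot: [0.0, 0.075, 0.997, -0.0]
wrist_force: [-0.7, -0.8, -0.1]
opening: -0.002
```

```bash
cat >> p.py <<'E'
def fx(p): d=np.array(p)[:2]-FX; c,s=np.cos(FY),np.sin(FY); return np.array([c*d[0]+s*d[1],-s*d[0]+c*d[1]])*1e3
E
python3 - <<'E'
from p import *
o,R=state(); print(fx(o["eef_pos"]))
import cv2
c=ctrl.camera("scene"); cv2.imwrite("pics/s1.png",cv2.resize(c["frame"][140:220,180:300,::-1],None,fx=6,fy=6,interpolation=cv2.INTER_CUBIC))
state()
E
```

```text
t 3.9 pos [ 0.4517 -0.0832  0.0214] yaw_y 1.4208 tilt z [ 0.0006 -0.0002] F [-0.71 -0.76 -0.08] M [ 0.021  0.137 -0.003] open -0.002
[-97.20992377   1.57715818]
t 3.95 pos [ 0.4517 -0.0832  0.0214] yaw_y 1.4207 tilt z [ 0.0007 -0.0002] F [ 0.12 -0.14 -0.3 ] M [ 0.039  0.08  -0.051] open 0.001
```

View pics/s1.png

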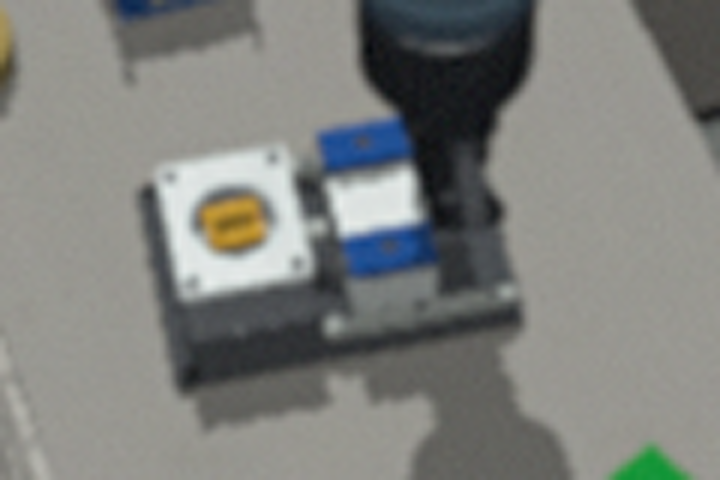

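```bash
cat >> p.py <<'E'
def car():
    import h,cv2
    c=ctrl.camera("scene"); n="scene"; hsv=cv2.cvtColor(c["frame"],cv2.COLOR_RGB2HSV)
    m=cv2.inRange(hsv,(105,120,50),(125,255,255)); cnt,_,st,ce=cv2.connectedComponentsWithStats(m)
    for i in range(1,cnt):
        if st[i,4]>20:
            f=fx(h.ray(n,ce[i],.05))
            if abs(f[1])<45 and abs(f[0]+70)<40: print("rib",f.round(1),st[i,4],"face",f[0].round(1)+20)
E
python3 - <<'E'
from p import *
car()
E
```

```text
rib [-68.1 -27.2] 90 face -48.099999999999994
rib [-66.7  31.3] 89 face -46.7
```

drive_tool(deltas=[{"slide":[-0.04,0.01,0],"delta_rot":[0,0,0],"hand":0},{"slide":[-0.04,0,0],"delta_rot":[0,0,0],"hand":0},{"slide":[-0.03,0,0],"delta_rot":[0,0,0],"hand":0},{"slide":[-0.02,0,0],"delta_rot":[0,0,0],"hand":0},{"slide":[-0.01,0,0],"delta_rot":[0,0,0],"hand":0}])

```text
time_s: 4.62
eef_pos: [0.4584, -0.0837, 0.0213]
eef_rot: [-0.0, 0.075, 0.997, 0.0]
wrist_force: [-1.9, 0.6, 1.0]
opening: -0.0
```

drive_tool(deltas=[{"slide":[-0.01,0,0],"delta_rot":[0,0,0],"hand":0},{"slide":[-0.01,0,0],"delta_rot":[0,0,0],"hand":0},{"slide":[-0.01,0,0],"delta_rot":[0,0,0],"hand":0},{"slide":[-0.01,0,0],"delta_rot":[0,0,0],"hand":0},{"slide":[-0.01,0,0],"delta_rot":[0,0,0],"hand":0}])

```text
time_s: 5.25
eef_pos: [0.4608, -0.084, 0.0213]
eef_rot: [-0.0, 0.075, 0.997, 0.0]
wrist_force: [-1.9, -0.0, 1.0]
opening: -0.001
```

Run:
```python
from p import *
o,R=state(); print(fx(o["eef_pos"])); car(); state()
```

```text
t 5.25 pos [ 0.4608 -0.084   0.0213] yaw_y 1.4207 tilt z [-0.0002  0.0001] F [-1.86 -0.03  1.02] M [ 0.021  0.486 -0.026] open -0.001
[-88.10303541   2.1406114 ]
rib [-59.2 -27. ] 94 face -39.2
rib [-56.8  31.5] 89 face -36.8
t 5.3 pos [ 0.4608 -0.084   0.0213] yaw_y 1.4208 tilt z [-0.0002  0.    ] F [-3.    0.34  0.22] M [ 0.022  0.33  -0.006] open -0.006
```

drive_tool(deltas=[{"slide":[-0.008,0,0],"delta_rot":[0,0,0],"hand":0},{"slide":[-0.006,0,0],"delta_rot":[0,0,0],"hand":0},{"slide":[-0.006,0,0],"delta_rot":[0,0,0],"hand":0},{"slide":[0,0,0],"delta_rot":[0,0,0],"hand":0},{"slide":[0,0,0],"delta_rot":[0,0,0],"hand":0}])

```text
time_s: 5.92
eef_pos: [0.461, -0.0839, 0.021]
eef_rot: [-0.001, 0.075, 0.997, 0.0]
wrist_force: [-5.9, -0.1, 2.0]
opening: 0.001
```

Run:
```python
from p import *
o,R=state(); print(fx(o["eef_pos"]))
```

```text
t 5.92 pos [ 0.461  -0.0839  0.021 ] yaw_y 1.4209 tilt z [-0.0018  0.0006] F [-5.88 -0.11  2.04] M [-0.007  0.851 -0.004] open 0.001
[-87.97067339   2.25955484]
```

drive_tool(deltas=[{"slide":[-0.008,0,0],"delta_rot":[0,0,0],"hand":0},{"slide":[-0.008,0,0],"delta_rot":[0,0,0],"hand":0},{"slide":[0,0,0],"delta_rot":[0,0,0],"hand":0},{"slide":[0,0,0],"delta_rot":[0,0,0],"hand":0},{"slide":[0,0,0],"delta_rot":[0,0,0],"hand":0}])

```text
time_s: 6.55
eef_pos: [0.461, -0.0838, 0.0208]
eef_rot: [-0.002, 0.075, 0.997, 0.0]
wrist_force: [-6.8, -0.1, 2.3]
opening: 0.005
```

Run:
```python
from p import *
o,R=state(); print(fx(o["eef_pos"])); car()
```

```text
t 6.55 pos [ 0.461  -0.0838  0.0208] yaw_y 1.4211 tilt z [-0.0033  0.001 ] F [-6.77 -0.14  2.32] M [ 0.049  1.14  -0.037] open 0.005
[-87.89015979   2.358048  ]
rib [-58.7 -26.8] 91 face -38.7
rib [-57.2  31.5] 93 face -37.2
```

drive_tool(deltas=[{"slide":[0.1,0,0],"delta_rot":[0,0,0],"hand":0},{"slide":[0.3,0,0],"delta_rot":[0,0,0],"hand":0},{"slide":[0,0,-0.8],"delta_rot":[0,0,0],"hand":0},{"slide":[0,0,-0.8],"delta_rot":[0,0,0],"hand":0.2},{"slide":[0,0,-0.9],"delta_rot":[0,0,0],"hand":1}])

```text
time_s: 7.22
eef_pos: [0.442, -0.0811, 0.1473]
eef_rot: [0.0, 0.075, 0.997, 0.0]
wrist_force: [0.1, -0.4, -0.2]
opening: 0.4
```

Run:
```python
from p import *
goto([.4845,.2094,.18],np.pi/2+.05)
```

```text
t 7.22 pos [ 0.442  -0.0811  0.1473] yaw_y 1.4206 tilt z [0.     0.0001] F [ 0.15 -0.4  -0.24] M [-0.014 -0.063 -0.022] open 0.4
rot z frac -0.06371441367238805
slide after rot [-1.139  5.76  -0.655]
slide now [ 0.029  5.871 -0.654]
rotvec frac [ 0.      0.     -0.0637]
```

drive_tool(deltas=[{"slide":[0,0,-0.5],"delta_rot":[0,0,-0.0319],"hand":1},{"slide":[0,0,-0.155],"delta_rot":[0,0,-0.0318],"hand":1},{"slide":[-0.19,0.96,0],"delta_rot":[0,0,0],"hand":1},{"slide":[-0.19,0.96,0],"delta_rot":[0,0,0],"hand":1},{"slide":[-0.19,0.96,0],"delta_rot":[0,0,0],"hand":1}])

```text
time_s: 7.85
eef_pos: [0.4639, 0.0651, 0.1793]
eef_rot: [0.001, -0.025, 1.0, -0.0]
wrist_force: [1.1, 0.1, -0.6]
opening: 0.997
```

drive_tool(deltas=[{"slide":[-0.19,0.96,0],"delta_rot":[0,0,0],"hand":1},{"slide":[-0.19,0.96,0],"delta_rot":[0,0,0],"hand":1},{"slide":[-0.19,0.96,0],"delta_rot":[0,0,0],"hand":1},{"slide":[0,0,0],"delta_rot":[0,0,0],"hand":1},{"slide":[0,0,0],"delta_rot":[0,0,0],"hand":1}])

```text
time_s: 8.48
eef_pos: [0.4848, 0.2088, 0.1788]
eef_rot: [-0.0, -0.025, 1.0, -0.0]
wrist_force: [-0.1, -0.2, 0.3]
opening: 0.998
```

Run:
```python
from p import *
import cv2
goto([.4845,.2094,.060],np.pi/2+.05)
c=ctrl.camera("scene"); cv2.imwrite("pics/s2.png",cv2.resize(c["frame"][120:300,180:340,::-1],None,fx=3.3,fy=3.3,interpolation=cv2.INTER_CUBIC)); car()
```

```text
t 8.47 pos [0.4848 0.2088 0.1788] yaw_y 1.6217 tilt z [-0.0002 -0.0004] F [-0.14 -0.25  0.33] M [0.012 0.029 0.025] open 0.998
rot z frac 0.00027394317885906825
slide after rot [0.005 0.012 2.377]
slide now [0.004 0.013 2.377]
rotvec frac [-0.0001 -0.0001  0.0003]
rib [-57.1 -27. ] 84 face -37.1
rib [-57.3  31.7] 93 face -37.3
```

View pics/s2.png

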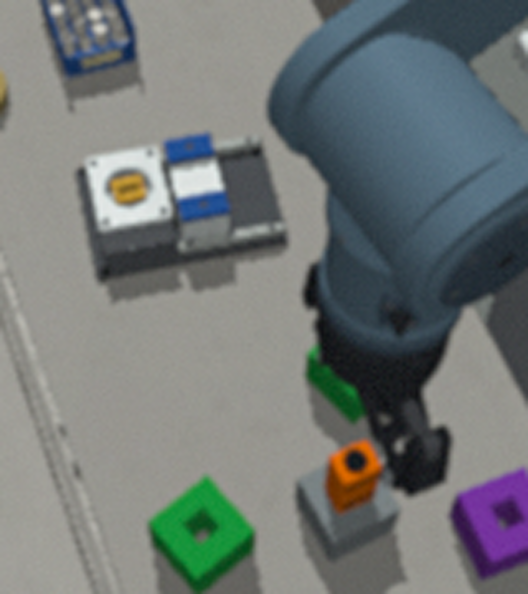

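Run:
```python
from h import *
for P in([.4848,.2088,.179],[.4848,.2588,.19],[.4848,.1588,.19],[.4845,.2094,.113]): print((proj("scene",P)-[180,120])*3.3)
```

```text
[[360.64284442 423.05818387]]
[[394.2271753  484.86467137]]
[[331.37376635 351.38169866]]
[[353.67943767 460.47002324]]
```

drive_tool(deltas=[{"slide":[0.005,0.012,0.6],"delta_rot":[0,0,0],"hand":1},{"slide":[0,0,0.6],"delta_rot":[0,0,0],"hand":1},{"slide":[0,0,0.6],"delta_rot":[0,0,0],"hand":1},{"slide":[0,0,0.4],"delta_rot":[0,0,0],"hand":1},{"slide":[0,0,0.177],"delta_rot":[0,0,0],"hand":1}])

```text
time_s: 9.2
eef_pos: [0.4844, 0.2084, 0.0591]
eef_rot: [-0.001, -0.024, 1.0, -0.0]
wrist_force: [-0.5, 0.3, -1.0]
opening: 1.0
```

drive_tool(deltas=[{"slide":[0,0,0],"delta_rot":[0,0,0],"hand":0.6},{"slide":[0,0,0],"delta_rot":[0,0,0],"hand":0.4},{"slide":[0,0,0],"delta_rot":[0,0,0],"hand":0.2},{"slide":[0,0,0],"delta_rot":[0,0,0],"hand":0},{"slide":[0,0,0],"delta_rot":[0,0,0],"hand":0}])

```text
time_s: 9.82
eef_pos: [0.4858, 0.2099, 0.0612]
eef_rot: [0.001, -0.025, 1.0, 0.0]
wrist_force: [-0.4, -1.0, 7.2]
opening: 0.296
```

Run:
```python
from p import *
import cv2
goto([.4845,.2094,.060],np.pi/2+.05)
c=ctrl.camera("scene"); cv2.imwrite("pics/s3.png",cv2.resize(c["frame"][230:310,240:340,::-1],None,fx=6,fy=6,interpolation=cv2.INTER_CUBIC))
```

```text
t 9.82 pos [0.4858 0.2099 0.0612] yaw_y 1.6212 tilt z [0.0017 0.0001] F [-0.36 -0.97  7.2 ] M [-0.16   0.149  0.041] open 0.296
rot z frac 0.00011314867082435626
slide after rot [ 0.027 -0.008  0.023]
slide now [ 0.027 -0.008  0.023]
rotvec frac [0.     0.0005 0.0001]
```

View pics/s3.png

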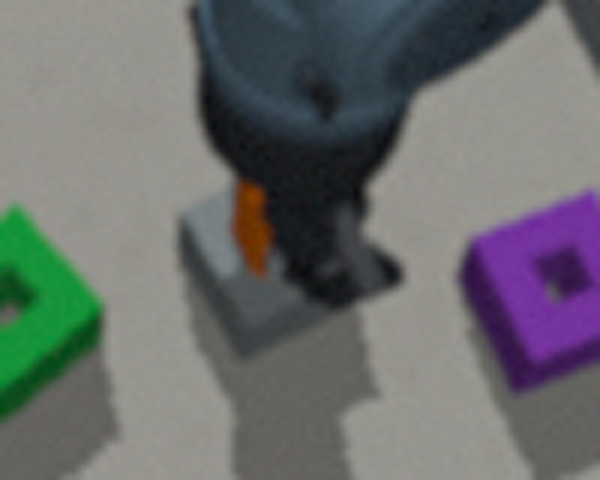

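drive_tool(deltas=[{"slide":[0,0,-0.2],"delta_rot":[0,0,0],"hand":0},{"slide":[0,0,-0.35],"delta_rot":[0,0,0],"hand":0},{"slide":[0,0,-0.4],"delta_rot":[0,0,0],"hand":0},{"slide":[0,0,-0.4],"delta_rot":[0,0,0],"hand":0},{"slide":[0,0,-0.4],"delta_rot":[0,0,0],"hand":0}])

```text
time_s: 10.5
eef_pos: [0.4851, 0.2099, 0.1494]
eef_rot: [0.0, -0.025, 1.0, 0.0]
wrist_force: [-0.1, 0.4, -0.8]
opening: 0.296
```

drive_tool(deltas=[{"slide":[0,0,-0.1],"delta_rot":[0,0,0.0319],"hand":0},{"slide":[0,0,0],"delta_rot":[0,0,0.0319],"hand":0},{"slide":[0,-0.5,0],"delta_rot":[0,0,0],"hand":0},{"slide":[0,-0.5,0],"delta_rot":[0,0,0],"hand":0},{"slide":[0,0,0],"delta_rot":[0,0,0],"hand":0}])

```text
time_s: 11.12
eef_pos: [0.4776, 0.1594, 0.1536]
eef_rot: [0.0, 0.076, 0.997, -0.0]
wrist_force: [0.0, 0.4, -0.8]
opening: 0.296
```

Run:
```python
from p import *
import cv2,pickle
goto([.5476,-.0993,.145],np.pi/2-.15)
for n in("scene","top"):
    c=ctrl.camera(n); pickle.dump(c,open(n+"4.pkl","wb")); 
    import h
    o=ctrl.get_obs(); u,v=h.proj(n,o["eef_pos"])[0].astype(int); print(n,u,v)
    cv2.imwrite(f"pics/{n}4.png",cv2.resize(c["frame"][v-35:v+45,u-50:u+50,::-1],None,fx=6,fy=6,interpolation=cv2.INTER_CUBIC))
```

```text
t 11.12 pos [0.4776 0.1594 0.1536] yaw_y 1.4187 tilt z [ 0.0006 -0.0001] F [ 0.04  0.37 -0.78] M [ 0.017 -0.034  0.014] open 0.296
rot z frac -0.0006801865228749603
slide after rot [-2.158 -4.906  0.172]
slide now [-2.169 -4.901  0.173]
rotvec frac [ 0.      0.0002 -0.0007]
scene 282 232
top 183 204
```

View pics/scene4.png

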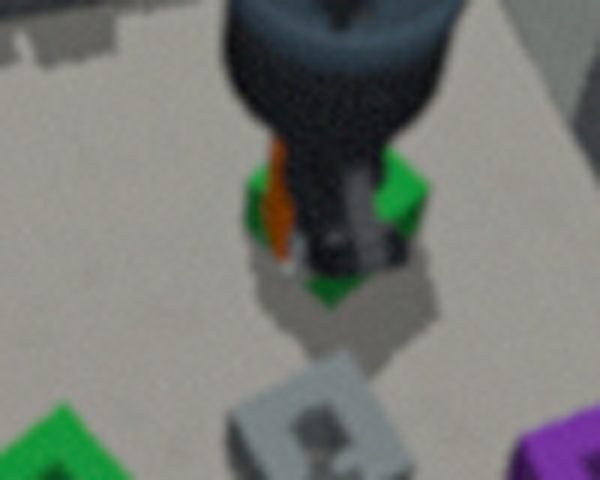

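View pics/top4.png

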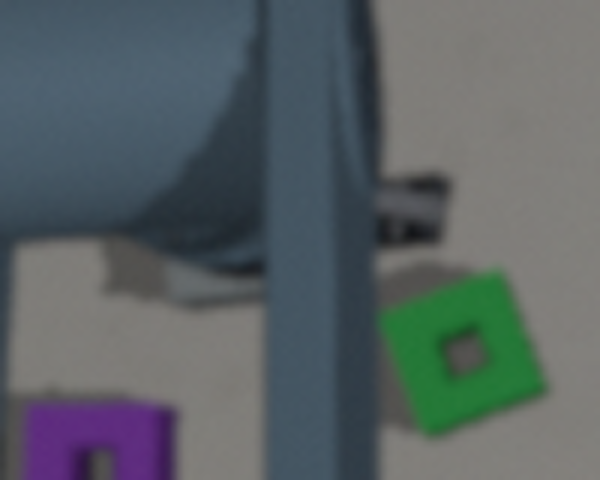

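drive_tool(deltas=[{"slide":[-0.31,-0.7,0],"delta_rot":[0,0,-0.0007],"hand":0},{"slide":[-0.31,-0.7,0],"delta_rot":[0,0,0],"hand":0},{"slide":[-0.31,-0.7,0],"delta_rot":[0,0,0],"hand":0},{"slide":[-0.31,-0.7,0],"delta_rot":[0,0,0],"hand":0},{"slide":[-0.31,-0.7,0],"delta_rot":[0,0,0],"hand":0}])

```text
time_s: 11.85
eef_pos: [0.529, -0.0246, 0.1531]
eef_rot: [0.0, 0.074, 0.997, 0.0]
wrist_force: [1.1, -0.5, -1.2]
opening: 0.295
```

drive_tool(deltas=[{"slide":[-0.31,-0.7,0],"delta_rot":[0,0,0],"hand":0},{"slide":[-0.31,-0.7,0],"delta_rot":[0,0,0],"hand":0},{"slide":[0,0,0.3],"delta_rot":[0,0,0],"hand":0},{"slide":[0,0,0.2],"delta_rot":[0,0,0],"hand":0},{"slide":[0,0,0],"delta_rot":[0,0,0],"hand":0}])

```text
time_s: 12.48
eef_pos: [0.5475, -0.0963, 0.1262]
eef_rot: [-0.002, 0.073, 0.997, 0.001]
wrist_force: [0.9, 0.3, -1.7]
opening: 0.3
```

Run:
```python
from p import *
import cv2,pickle,h
goto([.5481,-.0994,.110],np.pi/2-.15)
n="scene"
c=ctrl.camera(n); pickle.dump(c,open(n+"5.pkl","wb")); 
cv2.imwrite(f"pics/{n}5.png",cv2.resize(c["frame"][130:210,180:280,::-1],None,fx=8,fy=7,interpolation=cv2.INTER_CUBIC))
u,v=h.proj("scene",[.5476,-.0994,.048])[0]; print((u-180)*8,(v-130)*7)
o=ctrl.get_obs(); p=o["eef_pos"].copy(); p[2]-=.0582; u,v=h.proj("scene",p)[0]; print((u-180)*8,(v-130)*7); car()
```

```text
t 12.47 pos [ 0.5475 -0.0963  0.1262] yaw_y 1.4241 tilt z [-0.003   0.0015] F [ 0.91  0.28 -1.74] M [ 0.001 -0.038 -0.008] open 0.3
rot z frac 0.0010575076938983156
slide after rot [-0.022 -0.06   0.323]
slide now [-0.023 -0.06   0.323]
rotvec frac [ 0.0003 -0.001   0.0011]
307.1445363962273 327.49304718197493
304.66529742878174 304.68682403855695
rib [-57.1 -27. ] 86 face -37.1
rib [-57.3  31.7] 93 face -37.3
```

View pics/scene5.png

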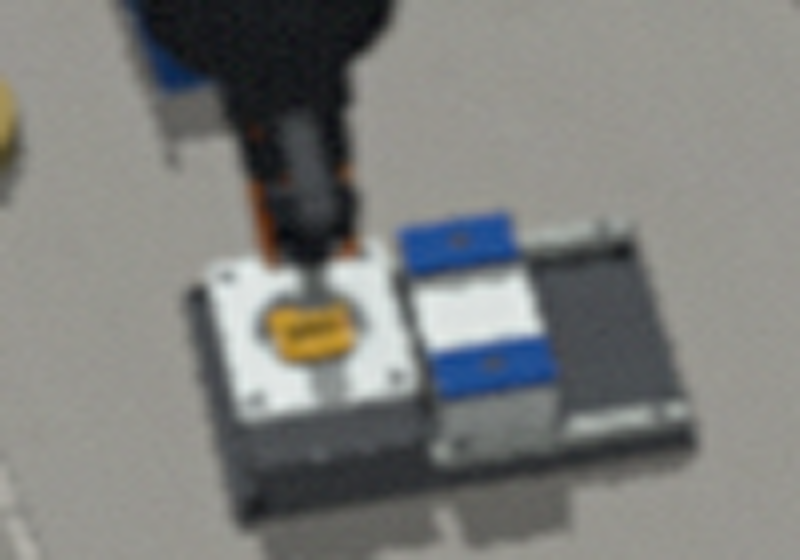

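Run:
```python
import cv2,pickle,numpy as np
f=pickle.load(open("scene5.pkl","rb"))["frame"][155:190,205:230,::-1]
cv2.imwrite("pics/z5.png",cv2.resize(f,None,fx=16,fy=16,interpolation=cv2.INTER_LINEAR))
from h import *
o=np.array([205,155])
P=np.array([.5475,-.0963,.1262])
for d in (-.0132,-.030,-.0472,-.0582):
    for dx in(0,-.002): print(d,dx,(proj("scene",P+[dx,0,d])[0]-o+.5)*16)
print("slot",(proj("scene",[.5476,-.0994,.048])[0]-o+.5)*16)
```

```text
-0.0132 0 [203.41459831 157.01237397]
-0.0132 -0.002 [215.09976345 153.26846544]
-0.03 0 [210.24341267 214.34047915]
-0.03 -0.002 [221.77295457 210.62707351]
-0.0472 0 [217.05147179 271.49434336]
-0.0472 -0.002 [228.42592094 267.81184216]
-0.0582 0 [221.31155657 307.25788525]
-0.0582 -0.002 [232.58898697 303.59497327]
slot [222.28907279 356.55553642]
```

View pics/z5.png

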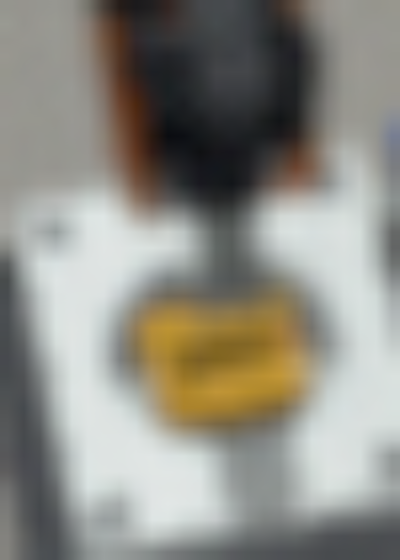

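drive_tool(deltas=[{"slide":[-0.02,-0.03,0.1],"delta_rot":[0,0,0],"hand":0},{"slide":[0,0,0.1],"delta_rot":[0,0,0],"hand":0},{"slide":[0,0,0.1],"delta_rot":[0,0,0],"hand":0},{"slide":[0,0,0],"delta_rot":[0,0,0],"hand":0},{"slide":[0,0,0],"delta_rot":[0,0,0],"hand":0}])

```text
time_s: 13.2
eef_pos: [0.5495, -0.0997, 0.1127]
eef_rot: [0.0, 0.074, 0.997, -0.0]
wrist_force: [0.3, -0.7, -0.8]
opening: 0.297
```

Run:
```python
from p import *
goto([.5488,-.0996,.108],np.pi/2-.15)
```

```text
t 13.2 pos [ 0.5495 -0.0997  0.1127] yaw_y 1.4226 tilt z [ 0.0001 -0.    ] F [ 0.29 -0.73 -0.79] M [-0.015  0.008  0.014] open 0.297
rot z frac 0.0005586594110991382
slide after rot [0.014 0.001 0.095]
slide now [0.014 0.001 0.095]
rotvec frac [-0.      0.      0.0006]
```

drive_tool(deltas=[{"slide":[0.014,0,0.08],"delta_rot":[0,0,0],"hand":0},{"slide":[0,0,0.06],"delta_rot":[0,0,0],"hand":0},{"slide":[0,0,0.03],"delta_rot":[0,0,0],"hand":0},{"slide":[0,0,0],"delta_rot":[0,0,0],"hand":0},{"slide":[0,0,0],"delta_rot":[0,0,0],"hand":0}])

```text
time_s: 13.82
eef_pos: [0.5488, -0.0996, 0.1043]
eef_rot: [0.0, 0.074, 0.997, -0.0]
wrist_force: [0.5, 0.4, -1.4]
opening: 0.295
```

Run:
```python
from p import *
goto([.5488,-.0996,.100],np.pi/2-.15)
```

```text
t 13.82 pos [ 0.5488 -0.0996  0.1043] yaw_y 1.4227 tilt z [ 0.0001 -0.0001] F [ 0.48  0.41 -1.36] M [-0.031 -0.002  0.012] open 0.295
rot z frac 0.0006020003323522564
slide after rot [0.    0.    0.085]
slide now [0.    0.    0.085]
rotvec frac [-0.      0.      0.0006]
```

drive_tool(deltas=[{"slide":[0,0,0.03],"delta_rot":[0,0,0],"hand":0},{"slide":[0,0,0.03],"delta_rot":[0,0,0],"hand":0},{"slide":[0,0,0.02],"delta_rot":[0,0,0],"hand":0},{"slide":[0,0,0],"delta_rot":[0,0,0],"hand":0},{"slide":[0,0,0],"delta_rot":[0,0,0],"hand":0}])

```text
time_s: 14.45
eef_pos: [0.5487, -0.0996, 0.1002]
eef_rot: [-0.0, 0.074, 0.997, 0.0]
wrist_force: [1.0, 0.6, -1.3]
opening: 0.296
```

Run:
```python
from p import *
goto([.5488,-.0996,.100],np.pi/2-.15)
```

```text
t 14.45 pos [ 0.5487 -0.0996  0.1002] yaw_y 1.4226 tilt z [-0.  0.] F [ 1.01  0.56 -1.32] M [ 0.007 -0.033 -0.01 ] open 0.296
rot z frac 0.0005802227076820472
slide after rot [-0.001 -0.     0.003]
slide now [-0.001 -0.     0.003]
rotvec frac [-0.     -0.      0.0006]
```

drive_tool(deltas=[{"slide":[0,-0.002,0.005],"delta_rot":[0,0,0.025],"hand":0},{"slide":[0,-0.002,0],"delta_rot":[0,0,0.025],"hand":0},{"slide":[0,-0.002,0],"delta_rot":[0,0,0.025],"hand":0},{"slide":[0,-0.002,0],"delta_rot":[0,0,0.025],"hand":0},{"slide":[0,0,0],"delta_rot":[0,0,0],"hand":0}])

```text
time_s: 15.08
eef_pos: [0.5485, -0.1003, 0.1001]
eef_rot: [-0.0, 0.229, 0.974, -0.0]
wrist_force: [-0.8, -1.6, -0.5]
opening: 0.297
```

Run:
```python
from p import *
state();car();state()
```

```text
t 15.07 pos [ 0.5485 -0.1003  0.1001] yaw_y 1.1094 tilt z [-0.0002 -0.0006] F [-0.78 -1.63 -0.52] M [-0.335  0.244  0.147] open 0.297
rib [-57.  -26.9] 83 face -37.0
rib [-57.3  31.7] 93 face -37.3
t 15.12 pos [ 0.5485 -0.1002  0.1   ] yaw_y 1.1103 tilt z [-0.0003 -0.0006] F [-0.97 -1.65 -0.91] M [-0.402  0.337  0.147] open 0.299
```

drive_tool(deltas=[{"slide":[0,-0.001,0],"delta_rot":[0,0,0.015],"hand":0},{"slide":[0,-0.001,0],"delta_rot":[0,0,0.015],"hand":0},{"slide":[0,-0.001,0],"delta_rot":[0,0,0.015],"hand":0},{"slide":[0,0,0],"delta_rot":[0,0,0],"hand":0},{"slide":[0,0,0],"delta_rot":[0,0,0],"hand":0}])

```text
time_s: 15.75
eef_pos: [0.5485, -0.1003, 0.1]
eef_rot: [-0.0, 0.297, 0.955, -0.0]
wrist_force: [-1.4, -1.6, 0.2]
opening: 0.298
```

Run:
```python
from p import *
state();car();state()
```

```text
t 15.75 pos [ 0.5485 -0.1003  0.1   ] yaw_y 0.9687 tilt z [-0.0002 -0.0004] F [-1.45 -1.61  0.25] M [-0.567  0.492  0.168] open 0.298
rib [-57.  -26.9] 83 face -37.0
rib [-57.3  31.7] 93 face -37.3
t 15.8 pos [ 0.5485 -0.1003  0.1   ] yaw_y 0.9684 tilt z [-0.0002 -0.0004] F [-2.21 -3.01  0.71] M [-0.679  0.471  0.147] open 0.294
```

drive_tool(deltas=[{"slide":[0,-0.005,0],"delta_rot":[0,0,0.012],"hand":0},{"slide":[0,-0.004,0],"delta_rot":[0,0,0.012],"hand":0},{"slide":[0,-0.001,0],"delta_rot":[0,0,0.012],"hand":0},{"slide":[0,0,0],"delta_rot":[0,0,0],"hand":0},{"slide":[0,0,0],"delta_rot":[0,0,0],"hand":0}])

```text
time_s: 16.42
eef_pos: [0.5483, -0.1005, 0.1]
eef_rot: [0.0, 0.351, 0.937, 0.0]
wrist_force: [-1.3, -2.5, 1.0]
opening: 0.302
```

Run:
```python
from p import *
state();car();state()
```

```text
t 16.43 pos [ 0.5483 -0.1005  0.1   ] yaw_y 0.8542 tilt z [ 0.0002 -0.    ] F [-1.27 -2.47  0.99] M [-0.376  0.346  0.127] open 0.302
rib [-57.  -26.9] 83 face -37.0
rib [-57.3  31.7] 93 face -37.3
t 16.48 pos [ 0.5483 -0.1005  0.1   ] yaw_y 0.8542 tilt z [ 0.0002 -0.    ] F [-1.86 -1.81  1.63] M [-0.43   0.395  0.091] open 0.296
```

drive_tool(deltas=[{"slide":[0,-0.004,0],"delta_rot":[0,0,0.012],"hand":0},{"slide":[0,-0.004,0],"delta_rot":[0,0,0.012],"hand":0},{"slide":[0,-0.001,0],"delta_rot":[0,0,0.012],"hand":0},{"slide":[0,0,0],"delta_rot":[0,0,0],"hand":0},{"slide":[0,0,0],"delta_rot":[0,0,0],"hand":0}])

```text
time_s: 17.1
eef_pos: [0.5482, -0.1007, 0.1]
eef_rot: [0.0, 0.403, 0.915, 0.0]
wrist_force: [0.1, -1.3, 0.3]
opening: 0.298
```

Run:
```python
from p import *
state();car();state()
```

```text
t 17.1 pos [ 0.5482 -0.1007  0.1   ] yaw_y 0.7411 tilt z [0.0005 0.0001] F [ 0.07 -1.28  0.32] M [-0.138  0.025  0.12 ] open 0.298
rib [-56.7 -26.7] 83 face -36.7
rib [-57.6  32. ] 94 face -37.6
t 17.15 pos [ 0.5482 -0.1007  0.1   ] yaw_y 0.7411 tilt z [0.0005 0.0001] F [-0.18 -0.55  1.34] M [-0.055 -0.011  0.205] open 0.298
```

drive_tool(deltas=[{"slide":[0,-0.001,0],"delta_rot":[0,0,0.01],"hand":0},{"slide":[0,-0.001,0],"delta_rot":[0,0,0.01],"hand":0},{"slide":[0,-0.001,0],"delta_rot":[0,0,0.01],"hand":0},{"slide":[0,0,0],"delta_rot":[0,0,0],"hand":0},{"slide":[0,0,0],"delta_rot":[0,0,0],"hand":0}])

```text
time_s: 17.77
eef_pos: [0.548, -0.1008, 0.1]
eef_rot: [0.0, 0.446, 0.895, 0.0]
wrist_force: [1.7, 0.9, 0.6]
opening: 0.297
```

Run:
```python
from p import *
state();car();state()
```

```text
t 17.77 pos [ 0.548  -0.1008  0.1   ] yaw_y 0.6468 tilt z [0.0005 0.0001] F [1.7  0.86 0.58] M [ 0.168 -0.278  0.183] open 0.297
rib [-55.5 -26.8] 84 face -35.5
rib [-57.3  31.6] 94 face -37.3
t 17.82 pos [ 0.548  -0.1009  0.1   ] yaw_y 0.6467 tilt z [0.0003 0.0001] F [1.24 1.19 0.71] M [ 0.155 -0.315  0.229] open 0.294
```

drive_tool(deltas=[{"slide":[0,0,0],"delta_rot":[0,0,0.008],"hand":0},{"slide":[0,0,0],"delta_rot":[0,0,0.008],"hand":0},{"slide":[0,0,0],"delta_rot":[0,0,0.008],"hand":0},{"slide":[0,0,0],"delta_rot":[0,0,0],"hand":0},{"slide":[0,0,0],"delta_rot":[0,0,0],"hand":0}])

```text
time_s: 18.45
eef_pos: [0.5479, -0.1009, 0.1]
eef_rot: [0.0, 0.479, 0.878, 0.0]
wrist_force: [1.7, 2.8, 1.2]
opening: 0.299
```

Run:
```python
from p import *
state();car();state()
```

```text
t 18.45 pos [ 0.5479 -0.1009  0.1   ] yaw_y 0.5714 tilt z [0.0002 0.    ] F [1.72 2.77 1.2 ] M [ 0.25  -0.393  0.181] open 0.299
rib [-55.1 -27. ] 84 face -35.1
rib [-56.7  31.1] 92 face -36.7
t 18.5 pos [ 0.5479 -0.1009  0.1   ] yaw_y 0.5714 tilt z [ 0.0002 -0.    ] F [1.63 0.73 1.22] M [ 0.232 -0.401  0.205] open 0.299
```

drive_tool(deltas=[{"slide":[0,0.003,0],"delta_rot":[0,0,0.008],"hand":0},{"slide":[0,0.003,0],"delta_rot":[0,0,0.008],"hand":0},{"slide":[0,0,0],"delta_rot":[0,0,0.008],"hand":0},{"slide":[0,0,0],"delta_rot":[0,0,0],"hand":0},{"slide":[0,0,0],"delta_rot":[0,0,0],"hand":0}])

```text
time_s: 19.12
eef_pos: [0.548, -0.1009, 0.0999]
eef_rot: [-0.0, 0.512, 0.859, -0.0]
wrist_force: [0.3, -0.4, 3.5]
opening: 0.298
```

Run:
```python
from p import *
state();car();state()
```

```text
t 19.12 pos [ 0.548  -0.1009  0.0999] yaw_y 0.496 tilt z [-0.0003 -0.0002] F [ 0.27 -0.41  3.46] M [0.002 0.026 0.21 ] open 0.298
rib [-54.3 -27.2] 84 face -34.3
rib [-56.5  31.1] 92 face -36.5
t 19.18 pos [ 0.548  -0.1009  0.1   ] yaw_y 0.496 tilt z [-0.0002 -0.0002] F [-0.17 -0.17  2.72] M [-0.086  0.069  0.235] open 0.298
```

drive_tool(deltas=[{"slide":[0,0,0],"delta_rot":[0,0,0.006],"hand":0},{"slide":[0,0,0],"delta_rot":[0,0,0.006],"hand":0},{"slide":[0,0,0],"delta_rot":[0,0,0.006],"hand":0},{"slide":[0,0,0],"delta_rot":[0,0,0],"hand":0},{"slide":[0,0,0],"delta_rot":[0,0,0],"hand":0}])

```text
time_s: 19.8
eef_pos: [0.548, -0.1008, 0.0999]
eef_rot: [-0.0, 0.536, 0.844, -0.0]
wrist_force: [-1.0, -1.0, 3.2]
opening: 0.298
```

Run:
```python
from p import *
state();car();state()
```

```text
t 19.8 pos [ 0.548  -0.1008  0.0999] yaw_y 0.4395 tilt z [-0.0002 -0.0001] F [-1.02 -1.02  3.25] M [-0.201  0.381  0.185] open 0.298
rib [-53.4 -27.3] 84 face -33.4
rib [-56.6  31.1] 91 face -36.6
t 19.85 pos [ 0.548  -0.1008  0.1   ] yaw_y 0.4395 tilt z [-0.0003 -0.0001] F [-1.58 -1.37  3.72] M [-0.216  0.342  0.17 ] open 0.293
```

drive_tool(deltas=[{"slide":[0,-0.001,0],"delta_rot":[0,0,0.006],"hand":0},{"slide":[0,-0.001,0],"delta_rot":[0,0,0.006],"hand":0},{"slide":[0,0,0],"delta_rot":[0,0,0.006],"hand":0},{"slide":[0,0,0],"delta_rot":[0,0,0],"hand":0},{"slide":[0,0,0],"delta_rot":[0,0,0],"hand":0}])

```text
time_s: 20.48
eef_pos: [0.5479, -0.1008, 0.0999]
eef_rot: [-0.0, 0.56, 0.829, -0.0]
wrist_force: [-2.2, -1.9, 4.6]
opening: 0.296
```

Run:
```python
from p import *
state();car();state()
```

```text
t 20.48 pos [ 0.5479 -0.1008  0.0999] yaw_y 0.3829 tilt z [-0.0002 -0.0001] F [-2.19 -1.91  4.59] M [-0.298  0.598  0.215] open 0.296
rib [-53.4 -27.3] 84 face -33.4
rib [-56.3  31. ] 93 face -36.3
t 20.52 pos [ 0.5479 -0.1008  0.0999] yaw_y 0.3829 tilt z [-0.0001 -0.0001] F [-1.42 -0.94  3.16] M [-0.318  0.542  0.271] open 0.3
```

Add to p.py:
```python
def tq(n=6):
    M=[];
    for i in range(n):
        ctrl.camera("top"); o=ctrl.get_obs(); M.append([*o["torque"],*o["wrist_force"]])
    M=np.array(M); print("t",o["time_s"].__round__(2),"M mean",M.mean(0).round(3),"sd Mz",M[:,2].std().round(3)); car(); state()
```

```text
(no output)
```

drive_tool(deltas=[{"slide":[0,-0.003,0],"delta_rot":[0,0,0.005],"hand":0},{"slide":[0,-0.003,0],"delta_rot":[0,0,0.005],"hand":0},{"slide":[0,0,0],"delta_rot":[0,0,0],"hand":0},{"slide":[0,0,0],"delta_rot":[0,0,0],"hand":0},{"slide":[0,0,0],"delta_rot":[0,0,0],"hand":0}])

```text
time_s: 21.15
eef_pos: [0.5478, -0.1009, 0.0999]
eef_rot: [0.0, 0.573, 0.82, 0.0]
wrist_force: [-1.0, -1.2, 3.1]
opening: 0.297
```

Run:
```python
from p import *
tq()
```

```text
t 21.45 M mean [-0.239  0.254  0.255 -1.317 -0.936  3.174] sd Mz 0.022
rib [-53.4 -27.3] 83 face -33.4
rib [-56.2  31.1] 94 face -36.2
t 21.5 pos [ 0.5478 -0.1009  0.1   ] yaw_y 0.3514 tilt z [ 0.0002 -0.    ] F [-0.93 -0.71  3.22] M [-0.201  0.235  0.271] open 0.293
```

drive_tool(deltas=[{"slide":[0,-0.001,0],"delta_rot":[0,0,0.005],"hand":0},{"slide":[0,-0.001,0],"delta_rot":[0,0,0.005],"hand":0},{"slide":[0,0,0],"delta_rot":[0,0,0],"hand":0},{"slide":[0,0,0],"delta_rot":[0,0,0],"hand":0},{"slide":[0,0,0],"delta_rot":[0,0,0],"hand":0}])

```text
time_s: 22.12
eef_pos: [0.5477, -0.1009, 0.1]
eef_rot: [0.0, 0.585, 0.811, 0.0]
wrist_force: [0.5, -1.2, 2.0]
opening: 0.298
```

Run:
```python
from p import *
tq()
```

```text
t 22.43 M mean [-0.158 -0.016  0.283 -0.086 -0.718  2.963] sd Mz 0.015
rib [-53.4 -27.3] 83 face -33.4
rib [-56.   31.3] 92 face -36.0
t 22.48 pos [ 0.5477 -0.1009  0.1   ] yaw_y 0.32 tilt z [0.0001 0.    ] F [-0.46 -1.08  2.64] M [-0.137 -0.07   0.242] open 0.294
```

drive_tool(deltas=[{"slide":[0,0,0],"delta_rot":[0,0,0.005],"hand":0},{"slide":[0,0,0],"delta_rot":[0,0,0.005],"hand":0},{"slide":[0,0,0],"delta_rot":[0,0,0.003],"hand":0},{"slide":[0,0,0],"delta_rot":[0,0,0],"hand":0},{"slide":[0,0,0],"delta_rot":[0,0,0],"hand":0}])

```text
time_s: 23.1
eef_pos: [0.5477, -0.101, 0.1]
eef_rot: [0.0, 0.602, 0.799, 0.0]
wrist_force: [0.3, 0.0, 2.9]
opening: 0.296
```

Run:
```python
from p import *
tq()
```

```text
t 23.4 M mean [-0.132 -0.033  0.265 -0.232 -0.634  2.964] sd Mz 0.034
rib [-53.8 -27. ] 85 face -33.8
rib [-55.3  31.4] 94 face -35.3
t 23.45 pos [ 0.5477 -0.1009  0.0999] yaw_y 0.2791 tilt z [ 0. -0.] F [ 0.2  -1.31  3.34] M [-0.152 -0.109  0.326] open 0.293
```

drive_tool(deltas=[{"slide":[0,0,0],"delta_rot":[0,0,0.005],"hand":0},{"slide":[0,0,0],"delta_rot":[0,0,0.005],"hand":0},{"slide":[0,0,0],"delta_rot":[0,0,0],"hand":0},{"slide":[0,0,0],"delta_rot":[0,0,0],"hand":0},{"slide":[0,0,0],"delta_rot":[0,0,0],"hand":0}])

```text
time_s: 24.08
eef_pos: [0.5476, -0.101, 0.1]
eef_rot: [-0.0, 0.614, 0.789, -0.0]
wrist_force: [0.5, -0.3, 2.8]
opening: 0.29
```

Run:
```python
from p import *
tq(8)
```

```text
t 24.48 M mean [-0.158  0.027  0.3   -0.174 -0.749  3.601] sd Mz 0.026
rib [-53.9 -26.9] 82 face -33.9
rib [-55.4  31.4] 93 face -35.4
t 24.52 pos [ 0.5476 -0.101   0.1   ] yaw_y 0.2477 tilt z [ 0.     -0.0001] F [-1.   -1.03  2.9 ] M [-0.206  0.03   0.258] open 0.3
```

drive_tool(deltas=[{"slide":[0,0,0],"delta_rot":[0,0,0.004],"hand":0},{"slide":[0,0,0],"delta_rot":[0,0,0.004],"hand":0},{"slide":[0,0,0],"delta_rot":[0,0,0],"hand":0},{"slide":[0,0,0],"delta_rot":[0,0,0],"hand":0},{"slide":[0,0,0],"delta_rot":[0,0,0],"hand":0}])

```text
time_s: 25.15
eef_pos: [0.5476, -0.101, 0.0999]
eef_rot: [-0.0, 0.624, 0.781, -0.0]
wrist_force: [-0.2, -1.0, 3.6]
opening: 0.296
```

Run:
```python
from p import *
tq(8)
```

```text
t 25.55 M mean [-0.224  0.144  0.286 -0.606 -1.071  4.237] sd Mz 0.026
rib [-53.8 -26.9] 84 face -33.8
rib [-55.2  31.5] 93 face -35.2
t 25.6 pos [ 0.5476 -0.101   0.1   ] yaw_y 0.2226 tilt z [ 0.     -0.0001] F [-0.87 -1.55  5.03] M [-0.23   0.137  0.366] open 0.296
```

drive_tool(deltas=[{"slide":[0,0,0],"delta_rot":[0,0,0.005],"hand":0},{"slide":[0,0,0],"delta_rot":[0,0,0.005],"hand":0},{"slide":[0,0,0],"delta_rot":[0,0,0],"hand":0},{"slide":[0,0,0],"delta_rot":[0,0,0],"hand":0},{"slide":[0,0,0],"delta_rot":[0,0,0],"hand":0}])

```text
time_s: 26.22
eef_pos: [0.5476, -0.101, 0.0999]
eef_rot: [-0.0, 0.636, 0.771, -0.0]
wrist_force: [-0.9, -1.6, 4.3]
opening: 0.298
```

Run:
```python
from p import *
tq(8)
import cv2
c=ctrl.camera("scene");cv2.imwrite("pics/s6.png",cv2.resize(c["frame"][130:210,180:280,::-1],None,fx=8,fy=7,interpolation=cv2.INTER_CUBIC))
```

```text
t 26.62 M mean [-0.297  0.32   0.321 -1.259 -1.44   4.467] sd Mz 0.039
rib [-53.7 -27.2] 82 face -33.7
rib [-54.7  31.7] 90 face -34.7
t 26.68 pos [ 0.5476 -0.101   0.1   ] yaw_y 0.1912 tilt z [ 0. -0.] F [-1.24 -1.95  5.32] M [-0.315  0.279  0.324] open 0.297
```

View pics/s6.png

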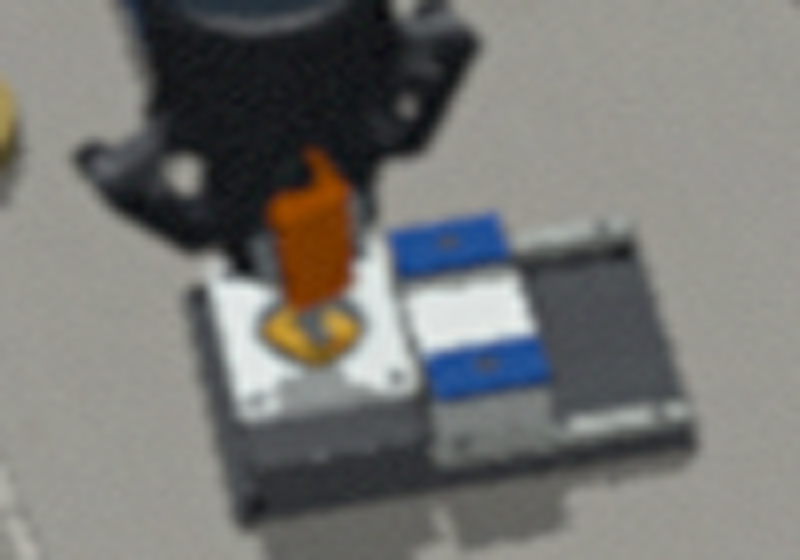

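drive_tool(deltas=[{"slide":[0,0,0],"delta_rot":[0,0,0.004],"hand":0},{"slide":[0,0,0],"delta_rot":[0,0,0.004],"hand":0},{"slide":[0,0,0],"delta_rot":[0,0,0],"hand":0},{"slide":[0,0,0],"delta_rot":[0,0,0],"hand":0},{"slide":[0,0,0],"delta_rot":[0,0,0],"hand":0}])

```text
time_s: 27.35
eef_pos: [0.5474, -0.1007, 0.0999]
eef_rot: [-0.0, 0.646, 0.763, 0.0]
wrist_force: [-2.3, -0.4, 6.2]
opening: 0.301
```

Run:
```python
from p import *
tq(10)
```

```text
t 27.85 M mean [-0.136  0.508  0.25  -1.973 -0.681  5.31 ] sd Mz 0.028
rib [-53.5 -26.9] 82 face -33.5
rib [-55.   31.7] 94 face -35.0
t 27.9 pos [ 0.5474 -0.1007  0.0999] yaw_y 0.1658 tilt z [-0.0005  0.0005] F [-2.09  0.32  5.35] M [-0.112  0.499  0.241] open 0.297
```

drive_tool(deltas=[{"slide":[0,-0.003,0],"delta_rot":[0,0,0.004],"hand":0},{"slide":[0,-0.003,0],"delta_rot":[0,0,0.004],"hand":0},{"slide":[0,0,0],"delta_rot":[0,0,0],"hand":0},{"slide":[0,0,0],"delta_rot":[0,0,0],"hand":0},{"slide":[0,0,0],"delta_rot":[0,0,0],"hand":0}])

```text
time_s: 28.52
eef_pos: [0.5473, -0.1009, 0.0999]
eef_rot: [-0.0, 0.656, 0.755, 0.0]
wrist_force: [-1.6, 0.3, 4.7]
opening: 0.297
```

Run:
```python
from p import *
tq(10)
```

```text
t 29.02 M mean [ 0.211  0.264  0.305 -1.097  0.5    4.684] sd Mz 0.034
rib [-53.5 -26.8] 85 face -33.5
rib [-55.2  31.8] 93 face -35.2
t 29.07 pos [ 0.5473 -0.1009  0.0999] yaw_y 0.1409 tilt z [-0.      0.0002] F [-1.15  1.09  4.97] M [0.28  0.183 0.296] open 0.298
```

drive_tool(deltas=[{"slide":[0,0,0],"delta_rot":[0,0,0.004],"hand":0},{"slide":[0,0,0],"delta_rot":[0,0,0.004],"hand":0},{"slide":[0,0,0],"delta_rot":[0,0,0],"hand":0},{"slide":[0,0,0],"delta_rot":[0,0,0],"hand":0},{"slide":[0,0,0],"delta_rot":[0,0,0],"hand":0}])

```text
time_s: 29.7
eef_pos: [0.5473, -0.1009, 0.0999]
eef_rot: [-0.0, 0.665, 0.747, -0.0]
wrist_force: [-1.4, 2.3, 5.0]
opening: 0.295
```

Run:
```python
from p import *
tq(10)
```

```text
t 30.2 M mean [ 0.434  0.309  0.348 -1.275  1.673  4.893] sd Mz 0.035
rib [-53.1 -26.7] 82 face -33.1
rib [-55.   31.6] 93 face -35.0
t 30.25 pos [ 0.5473 -0.1009  0.0999] yaw_y 0.1158 tilt z [-0.0001  0.0001] F [-1.24  1.67  5.03] M [0.442 0.312 0.398] open 0.295
```

drive_tool(deltas=[{"slide":[0,0,0],"delta_rot":[0,0,0.004],"hand":0},{"slide":[0,0,0],"delta_rot":[0,0,0.001],"hand":0},{"slide":[0,0,0],"delta_rot":[0,0,0],"hand":0},{"slide":[0,0,0],"delta_rot":[0,0,0],"hand":0},{"slide":[0,0,0],"delta_rot":[0,0,0],"hand":0}])

```text
time_s: 30.88
eef_pos: [0.5473, -0.101, 0.0999]
eef_rot: [-0.0, 0.671, 0.742, -0.0]
wrist_force: [-1.4, 2.0, 4.3]
opening: 0.295
```

Run:
```python
from p import *
tq(12)
```

```text
t 31.48 M mean [ 0.49   0.408  0.36  -1.633  1.958  4.81 ] sd Mz 0.028
rib [-53.3 -26.9] 81 face -33.3
rib [-54.7  31.5] 94 face -34.7
t 31.52 pos [ 0.5473 -0.101   0.0999] yaw_y 0.1001 tilt z [-0.  0.] F [-2.82  2.29  5.  ] M [0.443 0.41  0.368] open 0.294
```

drive_tool(deltas=[{"slide":[0,0,0],"delta_rot":[0,0,-0.008],"hand":0},{"slide":[0,0,0],"delta_rot":[0,0,-0.008],"hand":0},{"slide":[0,0,0],"delta_rot":[0,0,0],"hand":0},{"slide":[0,0,0],"delta_rot":[0,0,0],"hand":0},{"slide":[0,0,0],"delta_rot":[0,0,0],"hand":0}])

```text
time_s: 32.15
eef_pos: [0.5474, -0.101, 0.0999]
eef_rot: [0.0, 0.652, 0.758, 0.0]
wrist_force: [-0.8, 2.5, 4.7]
opening: 0.296
```

Run:
```python
from p import *
tq(6)
```

```text
t 32.45 M mean [ 0.535  0.294  0.241 -1.128  2.399  3.688] sd Mz 0.031
rib [-53.4 -26.8] 84 face -33.4
rib [-54.7  31.5] 94 face -34.7
t 32.5 pos [ 0.5473 -0.101   0.0999] yaw_y 0.1503 tilt z [0. 0.] F [-0.83  2.19  3.99] M [0.512 0.236 0.255] open 0.297
```

drive_tool(deltas=[{"slide":[0,0,0],"delta_rot":[0,0,-0.01],"hand":0},{"slide":[0,0,0],"delta_rot":[0,0,-0.01],"hand":0},{"slide":[0,0,0],"delta_rot":[0,0,-0.01],"hand":0},{"slide":[0,0,0],"delta_rot":[0,0,0],"hand":0},{"slide":[0,0,0],"delta_rot":[0,0,0],"hand":0}])

```text
time_s: 33.12
eef_pos: [0.5474, -0.101, 0.0999]
eef_rot: [0.0, 0.616, 0.788, 0.0]
wrist_force: [0.2, 2.4, 3.2]
opening: 0.299
```

Run:
```python
from p import *
tq(6)
```

```text
t 33.42 M mean [ 0.631 -0.102  0.073  0.365  2.869  2.311] sd Mz 0.031
rib [-53.1 -27. ] 84 face -33.1
rib [-54.7  31.5] 94 face -34.7
t 33.48 pos [ 0.5474 -0.101   0.0999] yaw_y 0.2445 tilt z [ 0.0002 -0.    ] F [1.   2.55 2.29] M [ 0.695 -0.15   0.004] open 0.295
```

drive_tool(deltas=[{"slide":[0.01,0,0],"delta_rot":[0,0,-0.008],"hand":0},{"slide":[0,0,0],"delta_rot":[0,0,0],"hand":0},{"slide":[0,0,-0.05],"delta_rot":[0,0,0],"hand":0},{"slide":[0,0,-0.05],"delta_rot":[0,0,0],"hand":0},{"slide":[0,0,-0.1],"delta_rot":[0,0,0],"hand":0}])

```text
time_s: 34.1
eef_pos: [0.5465, -0.1007, 0.11]
eef_rot: [-0.001, 0.606, 0.796, -0.001]
wrist_force: [-0.2, -0.5, -0.4]
opening: 0.294
```

Run:
```python
from p import *
car(); goto([.4855,.2099,.16],1.62)
```

```text
rib [-53.7 -26.9] 83 face -33.7
rib [-54.6  31.6] 95 face -34.6
t 34.15 pos [ 0.5471 -0.1009  0.111 ] yaw_y 0.2699 tilt z [-0.0006 -0.0007] F [-0.16 -0.42 -0.6 ] M [-0.028 -0.01   0.026] open 0.298
rot z frac -0.42976372679711705
slide after rot [ 0.924  6.268 -0.98 ]
slide now [ 6.318  0.47  -0.984]
rotvec frac [-3.000e-04 -0.000e+00 -4.298e-01]
```

drive_tool(deltas=[{"slide":[0,0,-0.4],"delta_rot":[0,0,0],"hand":0},{"slide":[0,0,-0.58],"delta_rot":[0,0,-0.053],"hand":0},{"slide":[0,0,0],"delta_rot":[0,0,-0.054],"hand":0},{"slide":[0,0,0],"delta_rot":[0,0,-0.054],"hand":0},{"slide":[0,0,0],"delta_rot":[0,0,-0.054],"hand":0}])

```text
time_s: 34.78
eef_pos: [0.5468, -0.1008, 0.1595]
eef_rot: [-0.0, 0.305, 0.952, -0.0]
wrist_force: [-0.2, 0.8, -1.2]
opening: 0.299
```

drive_tool(deltas=[{"slide":[0,0,0],"delta_rot":[0,0,-0.054],"hand":0},{"slide":[0,0,0],"delta_rot":[0,0,-0.054],"hand":0},{"slide":[0,0,0],"delta_rot":[0,0,-0.054],"hand":0},{"slide":[0,0,0],"delta_rot":[0,0,-0.052],"hand":0},{"slide":[0,0,0],"delta_rot":[0,0,0],"hand":0}])

```text
time_s: 35.4
eef_pos: [0.5469, -0.1007, 0.1593]
eef_rot: [-0.0, -0.023, 1.0, -0.0]
wrist_force: [0.9, 0.1, -0.9]
opening: 0.3
```

Run:
```python
from p import *
goto([.4855,.2099,.16],1.62)
import cv2,pickle
for n in("scene","top"):
    c=ctrl.camera(n); pickle.dump(c,open(n+"7.pkl","wb"))
    cv2.imwrite(f"pics/{n}7.png",cv2.resize(c["frame"],None,fx=1.5,fy=1.5)[:,:,::-1])
s=pickle.load(open("scene7.pkl","rb"))["frame"][255:300,260:305,::-1]; t=pickle.load(open("top7.pkl","rb"))["frame"][185:230,145:190,::-1]
cv2.imwrite("pics/st7.png",cv2.resize(np.hstack([s,t]),None,fx=8.8,fy=8.8,interpolation=cv2.INTER_LINEAR))
```

```text
t 35.4 pos [ 0.5469 -0.1007  0.1593] yaw_y 1.6159 tilt z [-0.0004 -0.0004] F [ 0.91  0.14 -0.89] M [0.052 0.025 0.017] open 0.3
rot z frac -0.0013186225662871244
slide after rot [ 0.922  6.266 -0.013]
slide now [ 0.948  6.262 -0.016]
rotvec frac [-0.0001 -0.0001 -0.0013]
```

View pics/st7.png

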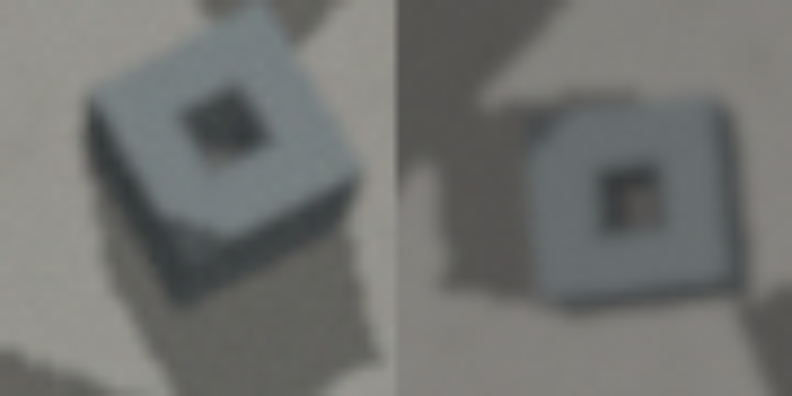

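View pics/scene7.png

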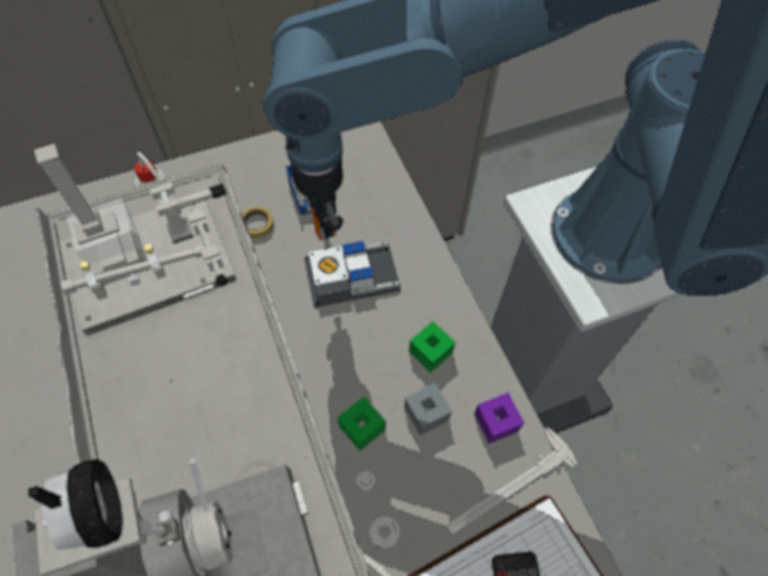

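Run:
```python
from h import *
s=lambda p:(np.array(p,float)+.5)/8.8-.5+[260,255]
t=lambda p:(np.array(p,float)-[396,0]+.5)/8.8-.5+[145,185]
a=28
os=("scene",[[a,-a,48],[-a,-a,48],[-a,a,48],[a,a,48]],s([[90,103],[260,8],[360,178],[210,238]]))
ot=("top",[[a,a,48],[a,-a,48],[-a,-a,48],[-a,a,48]],t([[530,103],[718,100],[740,288],[545,300]]))
for o in([os],[ot],[os,ot]): print(*[np.round(v,4).tolist() for v in fit(o,[.484,.209,.1])])
print(ray("scene",s([225,122]),.048),ray("top",t([629,198]),.048))
```

```text
[0.484, 0.2116, 0.1537] [[0.0, 0.2], [0.0, 0.2], [1.2, 0.8], [1.4, 3.8]]
[0.4847, 0.2079, 0.0825] [[0.4, 1.1], [0.5, 0.4], [0.7, 0.4], [0.2, 0.0]]
[0.4845, 0.209, 0.0976] [[0.4, 1.9], [0.3, 0.9], [0.4, 0.8], [2.9, 2.6], [0.2, 1.3], [0.1, 0.4], [1.0, 0.5], [0.4, 0.2]]
[0.48358715 0.20736315 0.048     ] [0.48466534 0.20913727 0.048     ]
```

drive_tool(deltas=[{"slide":[0.132,0.88,0],"delta_rot":[0,0,-0.005],"hand":0},{"slide":[0.132,0.88,0],"delta_rot":[0,0,0],"hand":0},{"slide":[0.132,0.88,0],"delta_rot":[0,0,0],"hand":0},{"slide":[0.132,0.88,0],"delta_rot":[0,0,0],"hand":0},{"slide":[0.132,0.88,0],"delta_rot":[0,0,0],"hand":0}])

```text
time_s: 36.12
eef_pos: [0.5008, 0.1184, 0.1592]
eef_rot: [0.0, -0.03, 1.0, -0.0]
wrist_force: [0.0, -0.3, -0.4]
opening: 0.294
```

drive_tool(deltas=[{"slide":[0.132,0.88,0],"delta_rot":[0,0,0],"hand":0},{"slide":[0.132,0.8,0],"delta_rot":[0,0,0],"hand":0},{"slide":[0,0,0],"delta_rot":[0,0,0],"hand":0},{"slide":[0,0,0],"delta_rot":[0,0,0],"hand":0},{"slide":[0,0,0],"delta_rot":[0,0,0],"hand":0}])

```text
time_s: 36.75
eef_pos: [0.4832, 0.1992, 0.159]
eef_rot: [-0.0, -0.03, 1.0, -0.0]
wrist_force: [0.3, 0.2, -1.5]
opening: 0.301
```

Run:
```python
from p import *
goto([.4855,.2092,.11])
```

```text
t 36.75 pos [0.4832 0.1992 0.159 ] yaw_y 1.6311 tilt z [ 0.     -0.0003] F [ 0.35  0.21 -1.5 ] M [ 0.018  0.019 -0.003] open 0.301
slide now [-0.058  0.198  0.979]
rotvec frac [-0.0001 -0.     -0.    ]
```

drive_tool(deltas=[{"slide":[-0.058,0.198,0],"delta_rot":[0,0,0],"hand":0},{"slide":[0,0,0.4],"delta_rot":[0,0,0],"hand":0},{"slide":[0,0,0.35],"delta_rot":[0,0,0],"hand":0},{"slide":[0,0,0],"delta_rot":[0,0,0],"hand":0},{"slide":[0,0,0],"delta_rot":[0,0,0],"hand":0}])

```text
time_s: 37.38
eef_pos: [0.4855, 0.2102, 0.1217]
eef_rot: [0.0, -0.031, 1.0, 0.0]
wrist_force: [0.1, 0.3, -0.6]
opening: 0.294
```

Run:
```python
from p import *
goto([.4855,.2092,.095])
import cv2
s=ctrl.camera("scene")["frame"][230:300,245:325,::-1]; cv2.imwrite("pics/s8.png",cv2.resize(s,None,fx=8,fy=8,interpolation=cv2.INTER_CUBIC))
```

```text
t 37.38 pos [0.4855 0.2102 0.1217] yaw_y 1.6329 tilt z [0.0002 0.0001] F [ 0.09  0.26 -0.62] M [ 0.055 -0.031 -0.008] open 0.294
slide now [ 0.    -0.021  0.534]
rotvec frac [ 0.      0.0001 -0.    ]
```

View pics/s8.png

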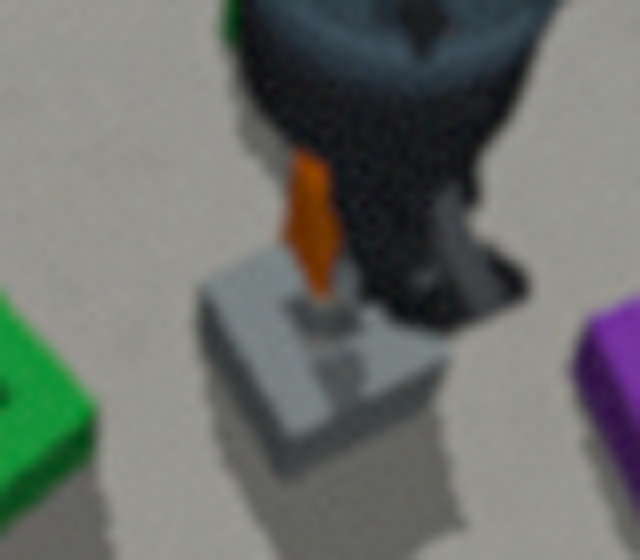

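drive_tool(deltas=[{"slide":[0,-0.015,0.15],"delta_rot":[0,0,0],"hand":0},{"slide":[0,0,0.15],"delta_rot":[0,0,0],"hand":0},{"slide":[0,0,0.15],"delta_rot":[0,0,0],"hand":0},{"slide":[0,0,0.1],"delta_rot":[0,0,0],"hand":0},{"slide":[0,0,0],"delta_rot":[0,0,0],"hand":0}])

```text
time_s: 38.05
eef_pos: [0.4847, 0.2094, 0.0933]
eef_rot: [-0.001, -0.031, 1.0, -0.0]
wrist_force: [-0.4, -0.0, -1.3]
opening: 0.297
```

Run:
```python
from p import *
goto([.4855,.2094,.0625])
```

```text
t 38.05 pos [0.4847 0.2094 0.0933] yaw_y 1.6332 tilt z [-0.0012 -0.0002] F [-0.36 -0.05 -1.27] M [0.02  0.04  0.012] open 0.297
slide now [-0.016 -0.001  0.616]
rotvec frac [-0.     -0.0004 -0.    ]
```

In the hole, no force. I'll lower to about 0.0622.

drive_tool(deltas=[{"slide":[0,0,0.2],"delta_rot":[0,0,0],"hand":0},{"slide":[0,0,0.2],"delta_rot":[0,0,0],"hand":0},{"slide":[0,0,0.12],"delta_rot":[0,0,0],"hand":0},{"slide":[0,0,0.04],"delta_rot":[0,0,0],"hand":0},{"slide":[0,0,0.02],"delta_rot":[0,0,0],"hand":0}])

```text
time_s: 38.67
eef_pos: [0.4852, 0.2095, 0.0648]
eef_rot: [-0.0, -0.031, 1.0, -0.0]
wrist_force: [0.7, -0.4, -1.9]
opening: 0.296
```

Run:
```python
from p import *
goto([.4855,.2094,.061])
```

```text
t 38.67 pos [0.4852 0.2095 0.0648] yaw_y 1.6331 tilt z [-0.0001 -0.    ] F [ 0.72 -0.35 -1.87] M [-0.005  0.02  -0.   ] open 0.296
slide now [-0.006 -0.002  0.077]
rotvec frac [-0. -0. -0.]
```

drive_tool(deltas=[{"slide":[0,0,0.03],"delta_rot":[0,0,0],"hand":0},{"slide":[0,0,0.02],"delta_rot":[0,0,0],"hand":0},{"slide":[0,0,0.015],"delta_rot":[0,0,0],"hand":0},{"slide":[0,0,0],"delta_rot":[0,0,0],"hand":0},{"slide":[0,0,0],"delta_rot":[0,0,0],"hand":0}])

```text
time_s: 39.3
eef_pos: [0.4852, 0.2095, 0.0617]
eef_rot: [0.0, -0.031, 1.0, 0.0]
wrist_force: [0.7, 1.2, -1.6]
opening: 0.294
```

Run:
```python
from p import *
state()
```

```text
t 39.3 pos [0.4852 0.2095 0.0617] yaw_y 1.6332 tilt z [0.0001 0.    ] F [ 0.72  1.16 -1.6 ] M [ 0.009  0.016 -0.037] open 0.294
```

drive_tool(deltas=[{"slide":[0,0,0.012],"delta_rot":[0,0,0],"hand":0},{"slide":[0,0,0],"delta_rot":[0,0,0],"hand":0.35},{"slide":[0,0,0],"delta_rot":[0,0,0],"hand":0.5},{"slide":[0,0,0],"delta_rot":[0,0,0],"hand":0.8},{"slide":[0,0,0],"delta_rot":[0,0,0],"hand":1}])

```text
time_s: 39.92
eef_pos: [0.4852, 0.2095, 0.0611]
eef_rot: [0.0, -0.031, 1.0, 0.0]
wrist_force: [-0.4, 0.3, 0.6]
opening: 0.899
```

drive_tool(deltas=[{"slide":[0,0,0],"delta_rot":[0,0,0],"hand":1},{"slide":[0,0,0],"delta_rot":[0,0,0],"hand":1},{"slide":[0,0,-0.3],"delta_rot":[0,0,0],"hand":1},{"slide":[0,0,-0.6],"delta_rot":[0,0,0],"hand":1},{"slide":[0,0,-0.6],"delta_rot":[0,0,0],"hand":1}])

```text
time_s: 40.55
eef_pos: [0.4853, 0.2095, 0.1378]
eef_rot: [0.0, -0.031, 1.0, 0.0]
wrist_force: [1.0, -0.5, 0.8]
opening: 1.001
```

drive_tool(deltas=[{"slide":[0,0,-0.8],"delta_rot":[0,0,0],"hand":1},{"slide":[0,0,-0.6],"delta_rot":[0,0,0],"hand":1},{"slide":[0.8,0,0],"delta_rot":[0,0,0],"hand":1},{"slide":[0.8,0,0],"delta_rot":[0,0,0],"hand":1},{"slide":[0,0,0],"delta_rot":[0,0,0],"hand":1}])

```text
time_s: 41.18
eef_pos: [0.4033, 0.2046, 0.2069]
eef_rot: [0.0, -0.032, 0.999, 0.0]
wrist_force: [0.5, -1.4, 0.4]
opening: 0.997
```

Run:
```python
from p import *
state(); car()
import cv2
s=ctrl.camera("scene")["frame"]; cv2.imwrite("pics/s9.png",cv2.resize(s[140:300,180:340,::-1],None,fx=3.7,fy=3.7,interpolation=cv2.INTER_CUBIC))
s=ctrl.camera("top")["frame"]; cv2.imwrite("pics/t9.png",cv2.resize(s[120:260,110:400,::-1],None,fx=2.7,fy=2.7,interpolation=cv2.INTER_CUBIC))
```

```text
t 41.17 pos [0.4033 0.2046 0.2069] yaw_y 1.6342 tilt z [0.0003 0.0002] F [ 0.54 -1.39  0.35] M [ 0.054 -0.024  0.004] open 0.997
rib [-53.4 -26.9] 84 face -33.4
rib [-54.1  31.6] 94 face -34.1
```

View pics/s9.png

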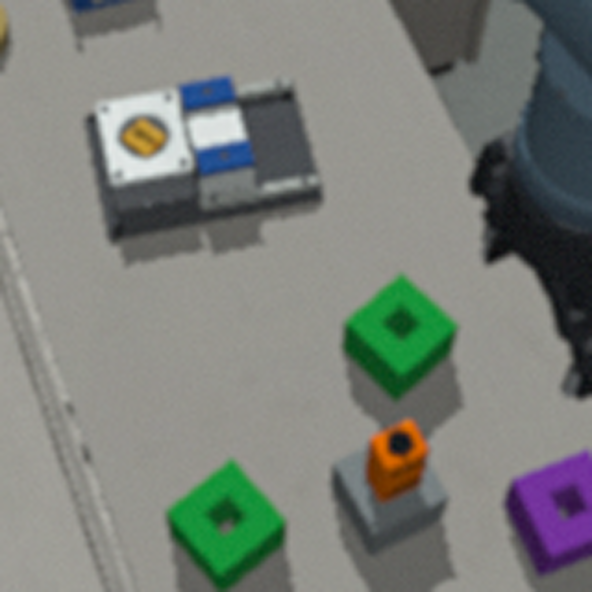

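View pics/t9.png

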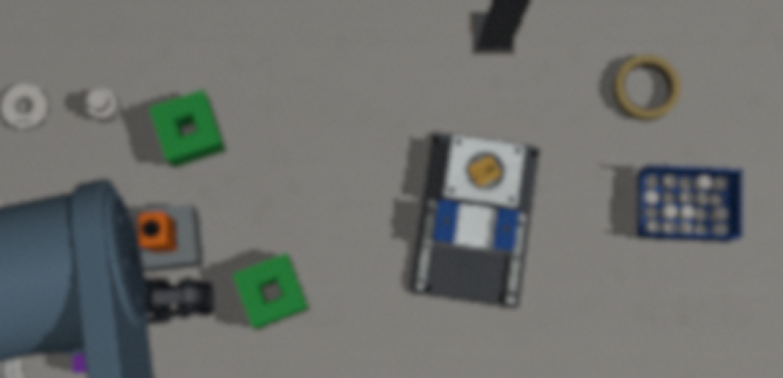

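Run:
```python
from p import *
import h,cv2
c=ctrl.camera("top"); hsv=cv2.cvtColor(c["frame"],cv2.COLOR_RGB2HSV)
m=cv2.inRange(hsv,(105,120,50),(125,255,255)); cnt,_,st,ce=cv2.connectedComponentsWithStats(m)
for i in range(1,cnt):
    f=fx(h.ray("top",ce[i],.05))
    if st[i,4]>20 and abs(f[1])<45 and abs(f[0])<100: print(f,st[i,4])
```

```text
[-53.25639424  31.5657122 ] 99
[-52.84142876 -27.86342869] 100
```

Run:
```python
from bench import ctrl
print(ctrl.hand_in())
```

```text
the job is handed in; nothing more can be done
None
```

The job is done and handed in at about 41 s; no verdict was reported.

- **Carriage:** I pushed it until it stopped hard at about 6–7 N, with its face roughly 3 mm short of the pads.
- **Cam:** The blade seated about 6 mm deep in the slot without force. I turned it clockwise through about 1.3 rad of hand angle. That includes slot play and grip wind-up. I stopped at a mean of 0.36 N m, which by your formula is about 23 N of pull. I then unwound the driver to nearly zero torque before lifting it out.
- **Driver:** I put it back upright in the grey stand and moved the arm clear.

**Last checks:**
- The top camera puts the carriage face about 1 mm past the pads' free plane. The scene camera puts it only about 0.2 mm past, and that camera read about 1 mm lower than the top one from the start.
- The driver stands upright with its handle on the block, and the bystanders in view look undisturbed by eye. I did not measure their positions.

**Irregularities:**
- The carriage yawed in its rail play while being drawn in, then straightened.
- Near the end the torque dropped once, from 0.32 to 0.25 N m, as the blade shifted in the slot. I kept turning until it was snug.
- The clamp force after release could not be measured directly.

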